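# Press bisque tiles flat in their flattening frames

## Task

Put the wooden modelling tool that lies on one of the frames away, flat in the red tool tray. Lay every tile there is in the frame whose pocket has its shape and press it down until it stops, level and flush with the rim, while the covers still stand open. Once all the tiles are flush, press the cover of each loaded frame down until the clip snaps over it and holds it shut, without shoving the jars, bowl, lid or pot about.

Things in the scene. Friction and masses are not known exactly. Their poses are not given: they have to be found in the camera images.
- tile_long: oblong cream bisque tile 100 x 62 x 14 mm, loose, both faces alike; origin at its very centre (7 mm above its support when it lies flat), x along the 100 mm, y along the 62 mm, z through the thickness. 130 to 210 g. May be absent.
- tile_square: square cream bisque tile 66 x 66 x 14 mm, loose, both faces alike; origin at its very centre, x and y along its sides, z through the thickness. 90 to 145 g. May be absent.
- tile_round: round cream bisque tile 66 mm across, 14 mm thick, loose, both faces alike; origin at its very centre, z through the thickness. 70 to 115 g. May be absent.
- tool: wooden modelling tool, a straight stick 130 x 18 x 16 mm with a steel ferrule near one end, 50 g; it starts flat on the rim of the square frame, along the frame's x, 26 mm to the +y side of the pocket's centre; origin at the centre of its underside, x along it, z up.
- tray_in (a point): centre of the inner floor of the fixed shallow red plastic tool tray, which is 200 x 110 mm outside, walls 4 mm thick and 22 mm high, floor 4 mm above the table; x along its long side.
- seat_long (a point): centre of the mouth of the oblong pocket 106 x 68 mm (long way along the frame's x) in a fixed wooden frame for the long tile; level with its rim, 30 mm above the table. Frame: 164 (x) x 112 x 30 mm, pocket in its middle, edge bevelled 2 mm; x points to the cover's hinge (away from the robot), z up. A tile pressed home has its origin 7 mm below this point, its top flush with the rim.
- pad_long (a joint): how far the cork pad in the long pocket is pushed down (m): 0 raised, top 3 mm below the rim; 0.011 at its hard stop, top 14 mm below the rim. It goes straight down against about 9 N of friction (plus 60 N per m/s), stays where it is pushed and carries a tile without sinking: a tile just laid on it stands 9 to 11 mm proud.
- cover_long (a joint): angle of the long frame's ladder-shaped wooden cover (rad): 0 shut, 1.5 fully open, nearly upright. Hinge line along the frame's y, 70 mm towards +x from the pocket's centre, 36 mm above the table; cover 140 mm long, 72 wide, 8 thick, centred on the hinge's height when shut. A light spring (under 0.2 N m) opens it again unless the clip has snapped over its end.
- bar_long (a point): middle of the underside of the long cover's middle bar, 70 mm from the hinge; shut, it is 2 mm above the pocket's mouth. Press instead on the broad end bar, 106 to 140 mm from the hinge. The steel clip stands at the middle of the frame's -x end (77 mm from the pocket's centre, 30 mm wide, 46 mm high); it snaps in the last 0.1 rad, at under 10 N, and then holds.
- seat_square (a point): centre of the mouth of the square pocket 72 x 72 mm in a fixed wooden frame for the square tile; level with its rim, 30 mm above the table. Frame: 164 (x) x 112 x 30 mm, pocket in its middle, edge bevelled 2 mm; x points to the cover's hinge (away from the robot), z up. A tile pressed home has its origin 7 mm below this point, its top flush with the rim.
- pad_square (a joint): how far the cork pad in the square pocket is pushed down (m): 0 raised, top 3 mm below the rim; 0.011 at its hard stop, top 14 mm below the rim. It goes straight down against about 9 N of friction (plus 60 N per m/s), stays where it is pushed and carries a tile without sinking: a tile just laid on it stands 9 to 11 mm proud.
- cover_square (a joint): angle of the square frame's ladder-shaped wooden cover (rad): 0 shut, 1.5 fully open, nearly upright. Hinge line along the frame's y, 70 mm towards +x from the pocket's centre, 36 mm above the table; cover 140 mm long, 72 wide, 8 thick, centred on the hinge's height when shut. A light spring (under 0.2 N m) opens it again unless the clip has snapped over its end.
- bar_square (a point): middle of the underside of the square cover's middle bar, 70 mm from the hinge; shut, it is 2 mm above the pocket's mouth. Press instead on the broad end bar, 106 to 140 mm from the hinge. The steel clip stands at the middle of the frame's -x end (77 mm from the pocket's centre, 30 mm wide, 46 mm high); it snaps in the last 0.1 rad, at under 10 N, and then holds.
- seat_round (a point): centre of the mouth of the round pocket 72 mm across in a fixed wooden frame for the round tile; level with its rim, 30 mm above the table. Frame: 164 (x) x 112 x 30 mm, pocket in its middle, edge bevelled 2 mm; x points to the cover's hinge (away from the robot), z up. A tile pressed home has its origin 7 mm below this point, its top flush with the rim.
- pad_round (a joint): how far the cork pad in the round pocket is pushed down (m): 0 raised, top 3 mm below the rim; 0.011 at its hard stop, top 14 mm below the rim. It goes straight down against about 9 N of friction (plus 60 N per m/s), stays where it is pushed and carries a tile without sinking: a tile just laid on it stands 9 to 11 mm proud.
- cover_round (a joint): angle of the round frame's ladder-shaped wooden cover (rad): 0 shut, 1.5 fully open, nearly upright. Hinge line along the frame's y, 70 mm towards +x from the pocket's centre, 36 mm above the table; cover 140 mm long, 72 wide, 8 thick, centred on the hinge's height when shut. A light spring (under 0.2 N m) opens it again unless the clip has snapped over its end.
- bar_round (a point): middle of the underside of the round cover's middle bar, 70 mm from the hinge; shut, it is 2 mm above the pocket's mouth. Press instead on the broad end bar, 106 to 140 mm from the hinge. The steel clip stands at the middle of the frame's -x end (77 mm from the pocket's centre, 30 mm wide, 46 mm high); it snaps in the last 0.1 rad, at under 10 N, and then holds.
- jar_green: bystander: closed green glass jar 68 mm across, 95 mm high; origin at the centre of its underside. Not part of the job: leave it where it is.
- jar_white: bystander: closed white jar 68 mm across, 100 mm high; origin at the centre of its underside. Not part of the job: leave it where it is.
- bowl: bystander: red plastic bowl 150 mm across, 60 mm high; origin at the centre of its underside. Not part of the job: leave it where it is.
- jar_lid: bystander: loose blue-painted metal jar lid 72 mm across, 12 mm thick, lying among the tiles; origin at the centre of its underside. Not part of the job: leave it where it is.
- pinch_pot: bystander: grey clay pinch pot 72 mm across, 45 mm high; origin at the centre of its underside. Not part of the job: leave it where it is.
Mind the look-alikes: they are no part of the job. What is shaped like the tile_square but orange or pink is not meant.

How it is judged:
By the outcome, as a careful person would: the job done as asked, in the order asked, and still so for the second after the job is handed in, with the robot touching nothing.
Of tile_long, tile_square, tile_round only 2 to 3 are there at a start; the rules pass over those that are not, and their reading is None.
At some moment in a run one of tile_long, tile_square, tile_round may be knocked a few centimetres aside while the robot is not near it.
Once in a run the grip may slacken for a moment while it holds something.
It also fails if it takes over 210 s, if anything falls off the work surface, if the arm or the gripper's body presses on something with over 40 N, if the wrist force passes 120 N, or if a joint passes its speed limit or range.

## Robot

A 6-joint arm with a two-finger parallel gripper is mounted at the origin on the work surface. World frame = base frame: x ahead of the robot, y to its left, z up, the work surface at z = 0. Lengths are in m, angles in rad, forces in N, time in s.
With the tool pointing down it reaches from about 0.4 to 0.825 m from the base axis. Payload 7 kg.
Tool frame: the origin (TCP) lies at the very end of the fingers, on their centre line; the grasp point (between the pads) lies 19 mm behind it (arm.grasp_offset is the distance from the TCP to the grasp point, in m); z points along the fingers, y is the line along which they close (so a half turn about z gives the same grasp; the last joint's range is limited). The gripper opens to 88 mm and grips with 3 to 60 N. Pads are 19 mm wide; open, the fingers measure 130 mm over their backs; the gripper's body (78 mm by 193 mm) begins 47 mm behind the grasp point.
Start: joints at [-0.96, 0.359, 0.012, 0, -1.224, -0.288], TCP at [0.214, -0.64, 0.227] pointing down, gripper open.
Joint ranges: [-3.07, 3.07], [-1.43, 2.12], [-1.02, 1.25], [-3.03, 1.67], [-3.05, -0], [-3.03, 3.03]. Speed limits (rad/s): [2.39, 2.39, 3.01, 3.14, 3.14, 3.14].

## Interface

Orientations are given as [roll, pitch, yaw] about the fixed x, y, z axes, in that order (R = Rz(yaw) Ry(pitch) Rx(roll)).
In Python, from station import get_state, cams, arm, nets gives the robot as it stands.
- The arm moves only by the shell command python3 -m creep 'ROWS' [FORCE]. ROWS is a JSON object of lists of equal length, an entry for each row: "translation": the shift along the world's x, y, z in mm, a list of three; "spin": the turn about the world's z in rad; "gripper": the opening, from 0 (shut) to 1 (fully open). In form: {"translation": [[dx, dy, dz], ...], "spin": [spin, ...], "gripper": [gripper, ...]}. A call has 1 to 8 rows; each row shifts and turns the commanded pose from where the row before left it; what a row does not reach is not made up. A row lasts 1/10 s, in which the tool goes at most 50 mm and 8.59 degrees, less where a joint would pass 70% of its speed; a pose out of reach is approached as far as the arm can. A call is refused whole if a number of a shift passes 50 or a number of a turn 0.15, either way. A call with a gripper value outside its range is refused whole. The fingers move at their own pace and stop on an object; FORCE is the grip in N (left out, the last holds). Time passes only in rows, so rows that do not move let the fingers close. It gives the time, the measured TCP pose, the force, the opening and the grip force at its end, in the units of the state.
- get_state(): the state, without advancing time (a new reading comes with each control period).
- cams.grab_frame(name): name is "scene" or "top" or "wrist"; returns a dict with "img" (384x512x3 uint8, red, green, blue), "mtx" (3x3 intrinsics, pixels), "D" ([k1, k2, p1, p2, k3] as OpenCV has them; the pictures are not rectified), "R" (3x3) and "t" (3): a world point X has camera coordinates R X + t. Camera axes: x right, y down, z forward; pixel columns grow to the right and rows downward; lengths in m; the calibration is good to about 2 mm. A picture is of the moment at which its call begins. There is no depth.
- arm.job_done(): hands the job in; it is judged then, once.
Trained networks look in the newest picture that a camera, given by its name, has taken for a name from the list of things; names that differ only in an ending like _2 or _b are one class to them, and where a whole thing is asked for, a point or a joint stands for the part that bears it (a point fixed in the world has none). Each returns a list of dicts, best first, with "confidence" (0 to 1); they miss things now and then, are a little off and sometimes report something else, mostly with a low value. They report only what shows in the picture. A call takes as long as a camera call. They do not tell look-alikes from the thing itself.
- nets.search_frame(camera, label): "centre" ([x, y, z] in m, in world coordinates, good to about 4 mm: the middle of the surface that is visible of it).
- nets.pinpoint(camera, label): "centre" ([x, y, z] in m, in world coordinates, good to about 4 mm: a listed point, or the origin of a listed thing).
The state is a dict: "t": time; "q": joint angles; "qd": joint speeds; "joint_efforts": joint torques, N m; "eef_pos": TCP position; "ee_rot": TCP orientation; "force": force on the tool from outside, world axes, zero at the start; "moment": the same for the moment, N m; "width": finger opening in m; "gripper_force": force on a finger pad.
Only numpy, scipy, OpenCV 4.12 (cv2) and the standard library are available. Lean on these libraries where they do the work, as an engineer would, in place of code of your own. Each camera call takes 0.05 s, during which the arm holds its last target. There are 200 camera calls.

## Working session

There is one attempt and no reset: what is moved stays moved. The work goes in short steps, Python scripts to look and compute and a shell command to move; the robot and the scene stay as the last step left them, time stands still between calls to the robot, and variables do not carry over. Pictures are saved under pics/ and viewed, at most 14 in all, crops included, and the job is handed in when it is done.

```bash
ls; mkdir -p pics; cat > h.py <<'E'
import numpy as np, cv2
from station import get_state, cams, arm, nets
def save(cam,name,scale=1.5,crop=None):
    f=cams.grab_frame(cam); im=f["img"][:,:,::-1]
    if crop: im=im[crop[1]:crop[3],crop[0]:crop[2]]
    im=cv2.resize(im,None,fx=scale,fy=scale,interpolation=cv2.INTER_CUBIC)
    cv2.imwrite(f"pics/{name}.png",im); return f
def pix2w(f,uv,z):
    p=cv2.undistortPoints(np.array(uv,float).reshape(-1,1,2),f["mtx"],f["D"]).reshape(-1,2)
    d=np.c_[p,np.ones(len(p))]@f["R"]; c=-f["R"].T@f["t"]
    return c+d*((z-c[2])/d[:,2])[:,None]
def w2pix(f,X):
    return cv2.projectPoints(np.array(X,float).reshape(-1,3),cv2.Rodrigues(f["R"])[0],f["t"],f["mtx"],f["D"])[0].reshape(-1,2)
E
python3 - <<'E'
from h import *
save("top","top0"); save("scene","scene0")
for l in ["tile_long","tile_square","tile_round","tool","tray_in","seat_long","seat_square","seat_round","jar_lid","pinch_pot","bowl","jar_green","jar_white"]:
    for c in ["top","scene"]:
        print(l,c,[(np.round(d["centre"],3).tolist(),round(d["confidence"],2)) for d in nets.pinpoint(c,l)[:3]])
print(get_state())
E
```

```text
pics
tile_long top [([0.422, 0.021, 0.007], 0.64)]
tile_long scene [([0.422, 0.018, 0.008], 0.64)]
tile_square top [([0.717, 0.363, 0.009], 0.92), ([0.249, 0.326, 0.007], 0.88), ([0.594, -0.414, 0.001], 0.71)]
tile_square scene [([0.378, 0.283, 0.007], 0.91), ([0.572, 0.529, 0.01], 0.87), ([0.246, 0.329, 0.007], 0.83)]
tile_round top [([0.391, -0.29, 0.007], 0.8)]
tile_round scene [([0.394, -0.292, 0.006], 0.5)]
tool top [([0.571, -0.167, 0.034], 0.58), ([0.357, -0.12, 0.002], 0.22)]
tool scene [([0.57, -0.168, 0.032], 0.82)]
tray_in top [([0.543, 0.382, 0.009], 0.93)]
tray_in scene [([0.542, 0.381, 0.006], 0.96), ([0.568, -0.169, 0.032], 0.16)]
seat_long top [([0.408, 0.441, 0.002], 0.73), ([0.567, 0.192, 0.028], 0.72)]
seat_long scene [([0.573, 0.185, 0.032], 0.58), ([0.346, 0.116, 0.003], 0.42)]
seat_square top [([0.58, -0.201, 0.027], 0.8), ([0.597, -0.412, 0.005], 0.25)]
seat_square scene [([0.578, -0.202, 0.024], 0.58)]
seat_round top [([0.599, -0.01, 0.03], 0.86)]
seat_round scene [([0.604, -0.015, 0.03], 0.63)]
jar_lid top [([0.354, -0.121, 0.002], 0.89), ([0.595, -0.009, 0.0
[... 568 characters left out ...]
07], 0.24)]
{'t': 1.4, 'q': array([-9.59904524e-01,  3.58594547e-01,  1.18809302e-02,  9.82988321e-06,
       -1.22413363e+00, -2.88086826e-01]), 'qd': array([ 8.27642327e-04,  8.62902165e-04,  2.59525418e-04, -8.10598923e-07,
       -2.68359470e-03,  4.34856996e-04]), 'joint_efforts': array([-1.14630810e-03, -5.82381999e+01,  2.93290758e+01,  7.00239345e+00,
        1.24811498e-02, -8.80428206e-05]), 'eef_pos': array([ 0.21408005, -0.64010721,  0.22655823]), 'ee_rot': array([ 3.14154646e+00, -2.33301731e-05, -2.81878434e+00]), 'force': array([ 0.21416569, -0.31170681,  0.76358602]), 'moment': array([-0.05452199, -0.00695289, -0.05505737]), 'gripper_force': 0.0, 'width': 0.08775065481974269}
```

View pics/top0.png

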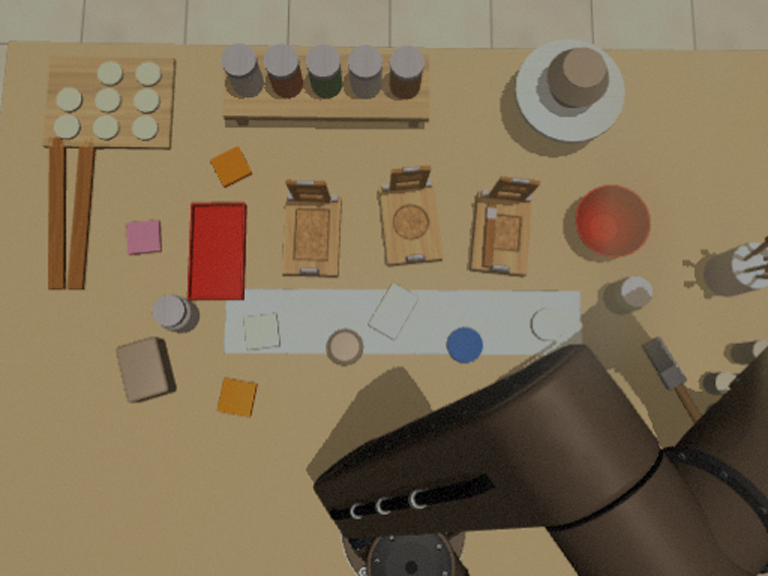

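View pics/scene0.png

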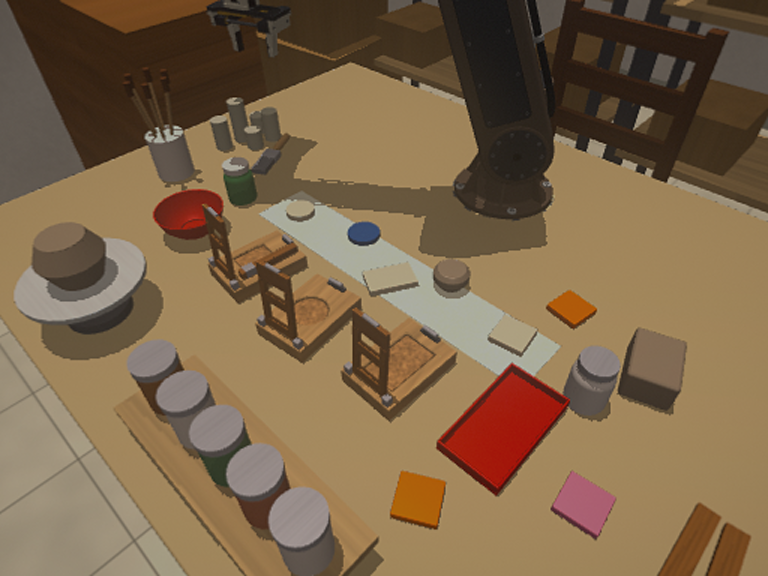

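The top view shows all three tiles on the white strip: square (262,331), long (394,310) and round (548,324). The frames are long (312,236), round (411,222) and square (502,234), which has the tool on its rim; the tray is at (218,250). The scene view agrees, so I'm moving to a wrist viewing pose.

```bash
python3 -m creep '{"translation":[[36,50,9],[36,50,9],[36,50,9],[36,50,9],[36,50,9],[36,50,9],[36,50,9],[20,50,9]],"spin":[-0.05,-0.05,-0.05,-0.05,-0.05,-0.05,-0.03,0],"gripper":[1,1,1,1,1,1,1,1]}'
python3 - <<'E'
from h import *
f=save("wrist","w1"); print(-f["R"].T@f["t"], f["R"].round(2).tolist(),f["mtx"].round(0).tolist(),f["D"]);print(get_state()["eef_pos"],get_state()["ee_rot"])
E
```

```text
t: 2.2
eef_pos: [0.4362, -0.3117, 0.2856]
ee_rot: [-3.141, 0.0, 3.133]
force: [1.0, 0.6, 0.4]
width: 0.0876
gripper_force: 0.0
[ 0.36563555 -0.31145193  0.4433818 ] [[0.01, 1.0, -0.0], [0.96, -0.01, 0.26], [0.26, -0.0, -0.96]] [[318.0, 0.0, 262.0], [0.0, 318.0, 199.0], [0.0, 0.0, 1.0]] [-0.020337  0.        0.        0.        0.      ]
[ 0.43835679 -0.30693348  0.2872958 ] [3.14125899 0.00333729 3.13695857]
```

View pics/w1.png

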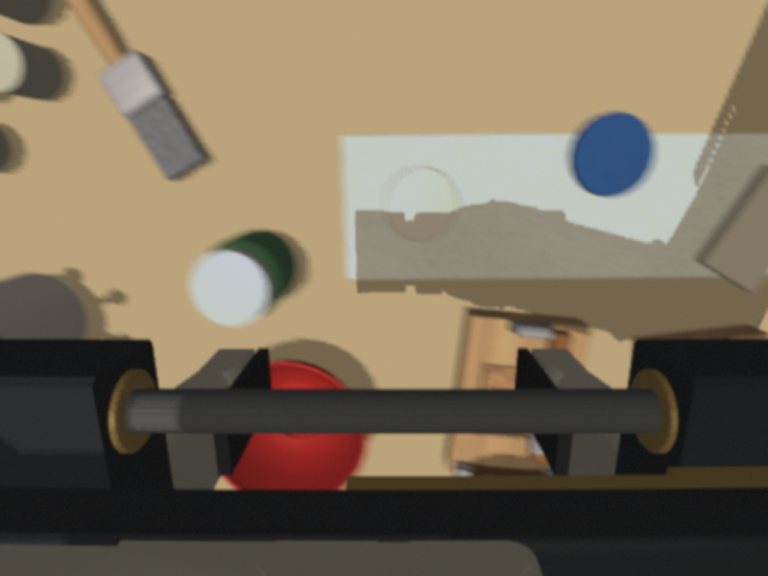

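The wrist view sees the area on the -x side of the gripper: round tile (422,203), lid (612,153), green jar (235,285). I'll move further out and fit poses from several images.

```bash
cat > fit.py <<'E'
from h import *
from scipy.optimize import minimize
def rect(a,b,z): 
    c=np.array([[a,b],[-a,b],[-a,-b],[a,-b]])/2; P=[];N=[]
    for i in range(4):
        p,q=c[i],c[(i+1)%4]; n=(p+q)/np.linalg.norm(p+q)
        for s in np.linspace(.06,.94,40): P.append([*(p+s*(q-p)),z]); N.append(n)
    return np.array(P),np.array(N)
def circ(d,z):
    t=np.linspace(0,2*np.pi,90); n=np.c_[np.cos(t),np.sin(t)]
    return np.c_[n*d/2,0*t+z],n
M={"tile_long":[rect(.1,.062,.014)],"tile_square":[rect(.066,.066,.014)],"tile_round":[circ(.066,.014)],
"seat_long":[rect(.164,.112,.030),rect(.106,.068,.03)],"seat_square":[rect(.164,.112,.030),rect(.072,.072,.03)],"seat_round":[rect(.164,.112,.030),circ(.072,.03)],
"tool":[rect(.13,.018,.046)],"tray_in":[rect(.2,.11,.022),rect(.192,.102,.022)]}
def grads(f,s): 
    im=cv2.GaussianBlur(f["img"].astype(np.float32),(0,0),s)
    return np.stack([cv2.Sobel(im,cv2.CV_32F,1,0,scale=.125),cv2.Sobel(im,cv2.CV_32F,0,1,scale=.125)])
def score(v,fs,gs,mod):
    c,s=np.cos(v[2]),np.sin(v[2]); R=np.array([[c,-s],[s,c]]); tot=0
    for f,g in zip(fs,gs):
        for P,N in mod:
            W=P.copy(); W[:,:2]=P[:,:2]@R.T+v[:2]; W2=W.copy(); W2[:,:2]+=.002*(N@R.T)
            a=w2pix(f,W).astype(np.float32); d=w2pix(f,W2)-a; d/=np.linalg.norm(d,axis=1)[:,None]
            G=[cv2.remap(np.ascontiguousarray(g[k]),a[:,0].copy(),a[:,1].copy(),cv2.INTER_LINEAR).reshape(len(a),3) for k in(0,1)]
            r=np.abs(G[0]*d[:,:1]+G[1]*d[:,1:]).sum(1)
            tot+=np.minimum(r,25).mean()
    return -tot/len(fs)
def fit(fs,name,x0,rx=.012,ry=.3,n=150,seed=0):
    fs=fs if isinstance(fs,list) else [fs]; mod=M[name]; rng=np.random.default_rng(seed)
    x0=np.array(x0,float)
    g=[grads(f,2) for f in fs]
    C=[x0+rng.uniform(-1,1,3)*[rx,rx,ry] for _ in range(n)]+[x0]
    C.sort(key=lambda v:score(v,fs,g,mod)); g1=[grads(f,1) for f in fs]; best=[]
    for v in C[:6]:
        S=np.vstack([v]+[v+np.eye(3)[k]*[.004,.004,.06] for k in range(3)])
        v=minimize(score,v,(fs,g,mod),method="Nelder-Mead",options=dict(initial_simplex=S,maxiter=120)).x
        S=np.vstack([v]+[v+np.eye(3)[k]*[.002,.002,.02] for k in range(3)])
        r=minimize(score,v,(fs,g1,mod),method="Nelder-Mead",options=dict(initial_simplex=S,maxiter=120)); best.append((r.fun,r.x))
    b=min(best,key=lambda t:t[0]); return b[1],-b[0]
def draw(f,items,name,scale=1.5,crop=None):
    im=cv2.resize(f["img"][:,:,::-1],None,fx=scale,fy=scale,interpolation=cv2.INTER_CUBIC)
    for nm,v in items:
        c,s=np.cos(v[2]),np.sin(v[2])
        for P,_ in M[nm]:
            W=P.copy(); W[:,:2]=P[:,:2]@np.array([[c,s],[-s,c]])+v[:2]
            for u in w2pix(f,W)*scale: cv2.circle(im,(int(u[0]),int(u[1])),0,(0,255,0),-1)
    if crop: im=im[crop[1]:crop[3],crop[0]:crop[2]]
    cv2.imwrite(f"pics/{name}.png",im)
E
python3 -m creep '{"translation":[[32,16,5],[32,16,5],[32,16,5],[32,16,0],[32,16,0],[32,16,0],[30,10,0],[0,0,0]],"spin":[0,0,0,0,0,0,0,0],"gripper":[1,1,1,1,1,1,1,1]}'
python3 - <<'E'
from fit import *
import pickle
f=cams.grab_frame("wrist");t=cams.grab_frame("top");s=cams.grab_frame("scene")
pickle.dump((f,t,s),open("v1.pkl","wb"))
G={"seat_square":(.58,-.201,-.06),"tool":(.571,-.167,-.06),"seat_round":(.601,-.012,.05),"seat_long":(.570,.189,0),"tray_in":(.543,.382,0),"tile_long":(.422,.02,1.2-1.57-.2),"tile_square":(.414,.16,0),"tile_round":(.392,-.291,0)}
for k in range(3): print(nets.pinpoint("top","tile_square"))
its=[]
for n,g in G.items():
    for nm,ff in (("top",[t]),("wrist",[f]),("scene",[s])):
        try: v,sc=fit(ff,n,g,n=80); print(n,nm,v.round(4),round(sc,1)); its.append((nm,n,v))
        except Exception as e: print(n,nm,e)
draw(t,[(n,v) for nm,n,v in its if nm=="top"],"t1"); draw(f,[(n,v) for nm,n,v in its if nm=="wrist"],"w2")
E
```

```text
t: 3.05
eef_pos: [0.6595, -0.2057, 0.2984]
ee_rot: [3.141, -0.002, 3.136]
force: [0.3, -0.6, 0.6]
width: 0.0877
gripper_force: 0.0
[{'centre': [0.5709, 0.5303, 0.009], 'confidence': 0.83}, {'centre': [0.7214, 0.3629, 0.0105], 'confidence': 0.82}, {'centre': [0.3795, 0.2806, 0.0064], 'confidence': 0.78}, {'centre': [0.2467, 0.3309, 0.0083], 'confidence': 0.53}]
[{'centre': [0.5709, 0.5303, 0.009], 'confidence': 0.83}, {'centre': [0.7214, 0.3629, 0.0105], 'confidence': 0.82}, {'centre': [0.3795, 0.2806, 0.0064], 'confidence': 0.78}, {'centre': [0.2467, 0.3309, 0.0083], 'confidence': 0.53}]
[{'centre': [0.5709, 0.5303, 0.009], 'confidence': 0.83}, {'centre': [0.7214, 0.3629, 0.0105], 'confidence': 0.82}, {'centre': [0.3795, 0.2806, 0.0064], 'confidence': 0.78}, {'centre': [0.2467, 0.3309, 0.0083], 'confidence': 0.53}]
seat_square top [ 0.6114 -0.25    0.062 ] 20.1
seat_square wrist [ 0.5807 -0.1985 -0.0986] 35.2
seat_square scene [ 0.5799 -0.2015 -0.1096] 33.6
tool top [ 0.5532 -0.2135 -0.1148] 22.0
tool wrist [ 0.57   -0.1729 -0.0883] 24.2
tool scene [ 0.5627 -0.1691 -0.0979] 23.2
seat_round top [ 0.564   0.0018 -0.5019] 13.5
seat_round wrist [ 0.6006 -0.0159  0.1072] 39.1
seat_round scene [ 0.5973 -0.0113  0.0921] 34.3
seat_long top [ 0.5788  0.1913 -0.0095] 31.7
seat_long wrist [ 0.5713  0.1622 -0.0296] 6.2
seat_long scene [ 0.5714  0.1912 -0.0295] 38.4
tray_in top [0.5394 0.3776 0.0103] 49.9
tray_in wrist [ 0.5463  0.3765 -0.2754] 0.0
tray_in scene [0.5554 0.3817 0.0133] 49.0
tile_long top [ 0.4119  0.0144 -0.3626] 9.7
tile_long wrist [ 0.4266  0.018  -0.5956] 7.8
tile_long scene [ 0.4216  0.0204 -0.4589] 18.0
tile_square top [ 0.4509  0.1902 -1.6249] 13.1
tile_square wrist [ 0.4173  0.1545 -0.2754] 0.0
tile_square scene [0.407  0.1365 0.174 ] 12.3
tile_round top [ 0.3929 -0.2805  0.3113] 12.6
tile_round wrist [ 0.3953 -0.2965 -0.2754] 0.0
tile_round scene [ 0.4102 -0.2662  0.0591] 17.2
```

View pics/w2.png

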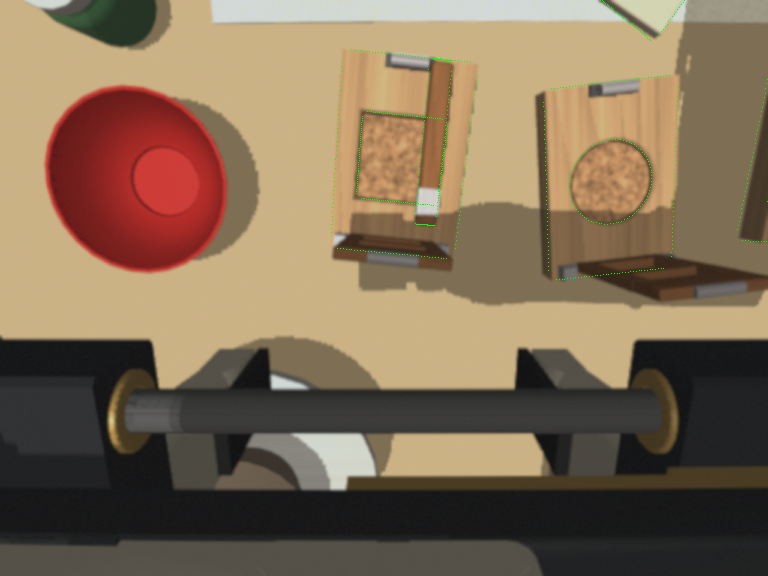

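The overlay shows the wrist fits lying on the square frame (pocket at 390,155), the tool (432,140) and the round frame (612,180). Going for the tool.

```bash
python3 -m creep '{"translation":[[-30,11,0],[-30,11,0],[-29,11,0],[0,0,-40],[0,0,-40],[0,0,-40],[0,0,-40],[0,0,-30]],"spin":[-0.03,-0.03,-0.03,0,0,0,0,0],"gripper":[1,1,1,1,1,1,1,1]}'; python3 -m creep '{"translation":[[0,0,-25],[0,0,-25],[0,0,-21],[0,0,0],[0,0,0]],"spin":[0,0,0,0,0],"gripper":[1,1,1,1,1]}'
```

```text
t: 4.15
eef_pos: [0.5664, -0.1746, 0.1089]
ee_rot: [3.141, -0.0, 3.044]
force: [0.1, -0.6, -0.7]
width: 0.0876
gripper_force: 0.0
t: 4.65
eef_pos: [0.5678, -0.1747, 0.0402]
ee_rot: [-3.141, 0.0, 3.044]
force: [-0.4, -0.2, 0.1]
width: 0.0876
gripper_force: 0.0
```

```bash
python3 -m creep '{"translation":[[0,0,-5],[0,0,0],[0,0,0],[0,0,0],[0,0,0],[0,0,0],[0,0,0],[0,0,0]],"spin":[0,0,0,0,0,0,0,0],"gripper":[1,0,0,0,0,0,0,0]}' 30; python3 -m creep '{"translation":[[0,0,0],[0,0,0],[0,0,20],[0,0,40],[0,0,40],[0,0,40],[0,0,40],[0,0,10]],"spin":[0,0,0,0,0,0,0,0],"gripper":[0,0,0,0,0,0,0,0]}'
```

```text
t: 5.45
eef_pos: [0.5678, -0.1743, 0.0344]
ee_rot: [-3.142, 0.0, 3.044]
force: [-0.3, 0.1, -0.2]
width: 0.0372
gripper_force: 0.0
t: 6.25
eef_pos: [0.5698, -0.1747, 0.2297]
ee_rot: [-3.141, 0.007, 3.045]
force: [1.2, 0.5, 0.2]
width: 0.0174
gripper_force: 29.9
```

```bash
python3 -m creep '{"translation":[[0,50,0],[0,50,0],[0,50,0],[0,50,0],[-5,50,0],[-5,50,0],[-5,50,0],[-5,50,0]],"spin":[0.02,0.02,0.02,0.02,0.02,0,0,0],"gripper":[0,0,0,0,0,0,0,0]}'; python3 -m creep '{"translation":[[-5,50,0],[-1,50,0],[0,50,0],[0,4,0],[0,0,0]],"spin":[0,0,0,0,0],"gripper":[0,0,0,0,0]}'
python3 - <<'E'
from fit import *
f=cams.grab_frame("wrist");t=cams.grab_frame("top");s=cams.grab_frame("scene")
for nm,ff in (("top",[t]),("scene",[s]),("wrist",[f])):
    try: print(nm,fit(ff,"tray_in",(.543,.380,.01),n=60))
    except Exception as e: print(e)
im=cv2.resize(s["img"][:,:,::-1],None,fx=1.5,fy=1.5); cv2.imwrite("pics/s2.png",im)
cv2.imwrite("pics/w3.png",cv2.resize(f["img"][:,:,::-1],None,fx=1.5,fy=1.5))
E
```

```text
t: 7.05
eef_pos: [0.547, 0.2266, 0.224]
ee_rot: [-3.141, -0.0, -3.139]
force: [0.7, 0.3, -0.8]
width: 0.0177
gripper_force: 29.9
t: 7.55
eef_pos: [0.5411, 0.3798, 0.2228]
ee_rot: [-3.14, -0.002, -3.137]
force: [0.4, -0.1, -0.5]
width: 0.0179
gripper_force: 29.9
top (array([0.53963717, 0.37527124, 0.03387727]), np.float64(36.13006972121747))
scene (array([0.54255028, 0.38168187, 0.01181782]), np.float64(47.81502171240815))
wrist (array([0.54344183, 0.3792283 , 0.01717563]), np.float64(41.7404060407298))
```

View pics/s2.png

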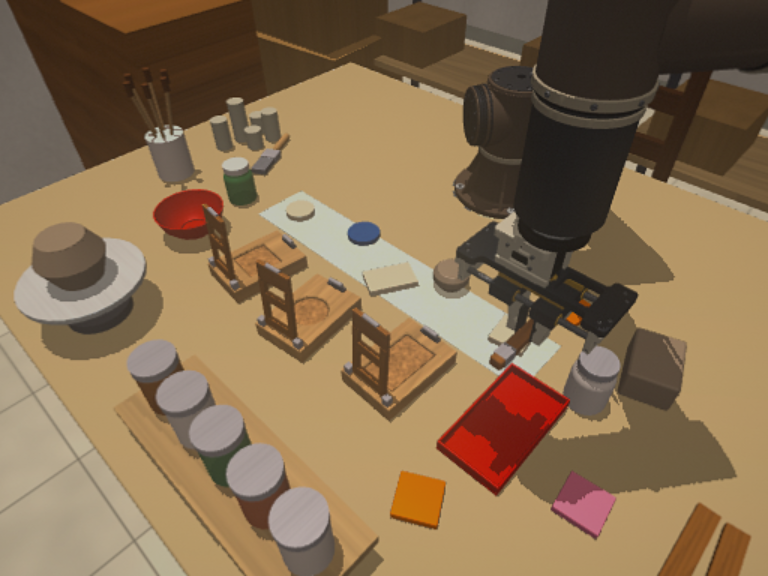

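The tool is held in the gripper (510,342) above the tray, so I'm lowering it.

```bash
python3 -m creep '{"translation":[[0,0,-45],[0,0,-45],[0,0,-45],[0,0,-40],[0,0,-15],[0,0,0],[0,0,0]],"spin":[0,0,0,0,0,0,0],"gripper":[0,0,0,0,0,0,0]}'; python3 -m creep '{"translation":[[0,0,-5],[0,0,-5],[0,0,0],[0,0,0]],"spin":[0,0,0,0],"gripper":[0,0,0,0]}';  python3 -m creep '{"translation":[[0,0,-3],[0,0,-3],[0,0,0],[0,0,0]],"spin":[0,0,0,0],"gripper":[0,0,0,0]}'
```

```text
t: 8.4
eef_pos: [0.5431, 0.3788, 0.0363]
ee_rot: [3.14, 0.002, -3.139]
force: [-0.6, -0.3, 0.8]
width: 0.0172
gripper_force: 29.9
t: 8.8
eef_pos: [0.542, 0.3786, 0.0248]
ee_rot: [3.141, 0.0, -3.139]
force: [0.4, 0.8, -1.2]
width: 0.0179
gripper_force: 29.9
t: 9.2
eef_pos: [0.5418, 0.3784, 0.0182]
ee_rot: [-3.141, -0.0, -3.139]
force: [0.6, 1.0, -0.6]
width: 0.0176
gripper_force: 29.9
```

```bash
python3 -m creep '{"translation":[[0,0,-3],[0,0,-3],[0,0,0],[0,0,0]],"spin":[0,0,0,0],"gripper":[0,0,0,0]}'; python3 -m creep '{"translation":[[0,0,-2],[0,0,0],[0,0,0]],"spin":[0,0,0],"gripper":[0,0,0]}'
```

```text
t: 9.6
eef_pos: [0.5418, 0.3784, 0.0122]
ee_rot: [-3.141, -0.0, -3.139]
force: [-0.2, -0.1, -0.5]
width: 0.0175
gripper_force: 29.9
t: 9.9
eef_pos: [0.5421, 0.3786, 0.0113]
ee_rot: [3.141, 0.001, -3.139]
force: [-0.8, -0.4, 4.5]
width: 0.0181
gripper_force: 3.0
```

```bash
python3 -m creep '{"translation":[[0,0,0],[0,0,0],[0,0,0],[0,0,0],[0,0,20],[0,0,40],[0,0,50],[0,0,50]],"spin":[0,0,0,0,0,0,0,0],"gripper":[0.45,0.45,0.45,0.45,0.45,0.45,1,1]}' 
python3 -m creep '{"translation":[[0,0,50],[0,0,50],[0,0,0],[0,0,0]],"spin":[0,0,0,0],"gripper":[1,1,1,1]}' 
python3 - <<'E'
from fit import *
import pickle
f=cams.grab_frame("wrist");t=cams.grab_frame("top");s=cams.grab_frame("scene");pickle.dump((f,t,s),open("v2.pkl","wb"))
G={"seat_round":(.599,-.0135,.1),"seat_long":(.571,.191,-0.03),"tile_square":(.3795,.281,0),"tile_long":(.422,.019,-.46)}
its=[]
for n,g in G.items():
    for nm,ff in (("top",[t]),("wrist",[f]),("scene",[s])):
        v,sc=fit(ff,n,g,n=80,ry=.2 if n!="tile_square" else .78); print(n,nm,v.round(4),round(sc,1)); its.append((nm,n,v))
draw(f,[(n,v) for nm,n,v in its if nm=="wrist"],"w4")
E
```

```text
t: 10.7
eef_pos: [0.5416, 0.378, 0.1716]
ee_rot: [-3.14, -0.001, -3.139]
force: [1.2, 1.4, 0.4]
width: 0.0502
gripper_force: 0.0
t: 11.1
eef_pos: [0.5421, 0.3789, 0.2722]
ee_rot: [3.139, 0.002, -3.139]
force: [0.5, -0.3, -0.8]
width: 0.0818
gripper_force: 0.0
seat_round top [ 0.6025 -0.014   0.1211] 33.5
seat_round wrist [ 0.6397 -0.0051  0.1703] 3.7
seat_round scene [ 0.5976 -0.0109  0.116 ] 39.0
seat_long top [ 0.5679  0.1832 -0.035 ] 30.1
seat_long wrist [ 0.5692  0.1874 -0.0224] 40.7
seat_long scene [0.5714 0.1895 0.0029] 38.9
tile_square top [0.3811 0.2879 0.1362] 12.1
tile_square wrist [0.3799 0.2824 0.1428] 15.9
tile_square scene [0.3785 0.2866 0.1298] 21.3
tile_long top [ 0.4191  0.026  -0.5242] 12.3
tile_long wrist [ 0.4221  0.0333 -0.516 ] 7.4
tile_long scene [ 0.4203  0.0232 -0.5539] 18.7
```

View pics/w4.png

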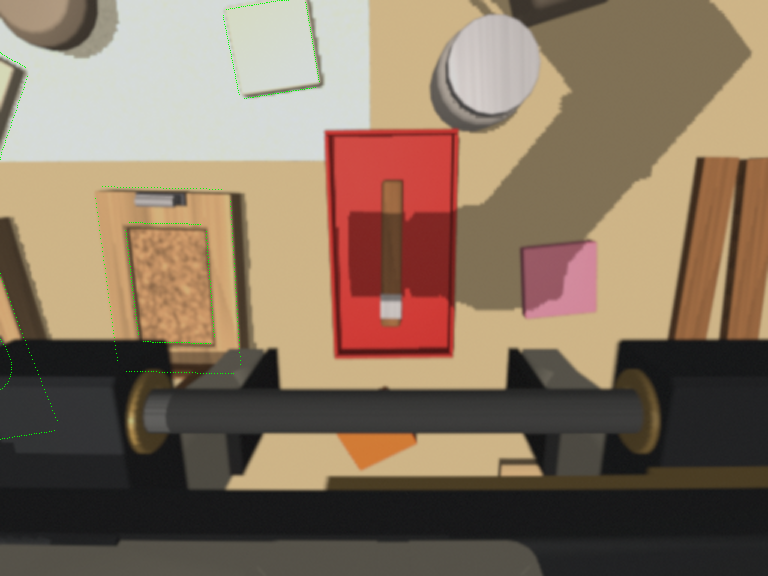

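The tool lies flat in the tray, (392,255) in the picture, and the square tile is at (272,48). Next, a closer look at the square tile.

```bash
python3 -m creep '{"translation":[[-30,-31,-10],[-30,-31,-10],[-32,-32,-2],[0,0,0],[0,0,0]],"spin":[0.05,0.05,0.04,0,0],"gripper":[1,1,1,1,1]}' 
python3 - <<'E'
from fit import *
f=cams.grab_frame("wrist");s=cams.grab_frame("scene");t=cams.grab_frame("top")
for nm,ff in (("w",[f]),("s",[s]),("t",[t]),("all",[f,s])):
  for sd in (0,1): print(nm,fit(ff,"tile_square",(.380,.2845,.14),n=80,seed=sd))
print(get_state()["eef_pos"],get_state()["ee_rot"])
E
```

```text
t: 11.75
eef_pos: [0.4493, 0.2837, 0.248]
ee_rot: [-3.141, -0.0, -2.999]
force: [0.1, 0.9, 0.3]
width: 0.0877
gripper_force: 0.0
w (array([0.38787973, 0.28624857, 0.13942073]), np.float64(13.63287057348138))
w (array([0.38787406, 0.28618057, 0.13789674]), np.float64(13.630275862238594))
s (array([0.37845145, 0.28665972, 0.13097068]), np.float64(20.71017460526832))
s (array([0.37860989, 0.28667535, 0.13104455]), np.float64(20.712607573756554))
t (array([0.39036085, 0.28935662, 0.13028794]), np.float64(12.877196641004591))
t (array([0.39042318, 0.28935412, 0.13214104]), np.float64(12.873757827956663))
all (array([0.37892762, 0.28146754, 0.13871807]), np.float64(18.462877336128702))
all (array([0.38827927, 0.28302739, 0.1464177 ]), np.float64(14.72590449275549))
[0.450358   0.28503131 0.24788045] [-3.14099547e+00 -5.05107355e-04 -2.99890851e+00]
```

```bash
python3 - <<'E'
from fit import *
f=cams.grab_frame("wrist")
u=w2pix(f,[[.38,.285,.014]])[0]*3;x,y=int(u[0]),int(u[1]); print(u/3)
draw(f,[("tile_square",(.379,.2845,.138))],"w5",3,(max(0,x-300),max(0,y-250),x+300,y+250))
E
```

```text
[270.83196291 113.58560711]
```

View pics/w5.png

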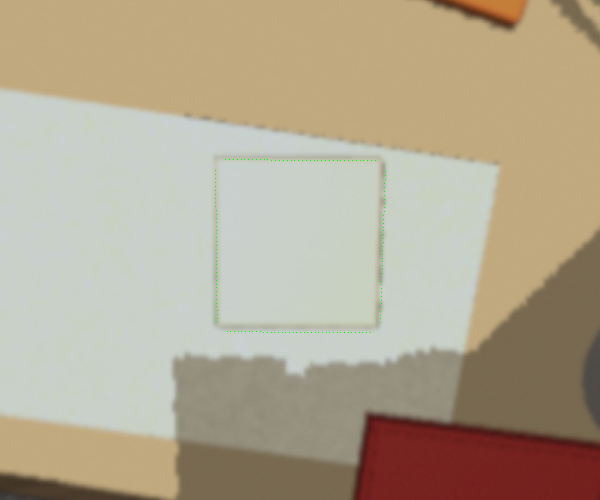

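```bash
python3 -m creep '{"translation":[[-36,0,0],[-36,0,-40],[0,0,-40],[0,0,-40],[0,0,-40],[0,0,-40],[0,0,-20],[0,0,0]],"spin":[0,0,0,0,0,0,0,0],"gripper":[1,1,1,1,1,1,1,1]}';python3 -m creep '{"translation":[[0,0,-10],[0,0,-10],[0,0,0],[0,0,0],[0,0,0],[0,0,0],[0,0,0],[0,0,0]],"spin":[0,0,0,0,0,0,0,0],"gripper":[1,1,0,0,0,0,0,0]}' 30
```

```text
t: 12.75
eef_pos: [0.3795, 0.2829, 0.028]
ee_rot: [-3.136, -0.004, -2.999]
force: [0.6, -0.1, 0.9]
width: 0.0879
gripper_force: 0.0
t: 13.55
eef_pos: [0.3807, 0.2849, 0.0118]
ee_rot: [3.141, 0.001, -2.999]
force: [-1.6, 0.4, 5.6]
width: 0.0648
gripper_force: 30.0
```

```bash
python3 -m creep '{"translation":[[0,0,5],[0,0,10],[0,0,20],[0,0,45],[0,0,45],[0,0,45],[0,0,45],[0,0,0]],"spin":[0,0,0,0,0,0,0,0],"gripper":[0,0,0,0,0,0,0,0]}' 
python3 - <<'E'
from h import *
save("wrist","w6",1.2)
s=cams.grab_frame("scene"); cv2.imwrite("pics/s3.png",cv2.resize(s["img"][150:320,230:470,::-1],None,fx=3,fy=3))
E
```

```text
t: 14.35
eef_pos: [0.3826, 0.2867, 0.2334]
ee_rot: [3.134, 0.008, -2.998]
force: [-0.3, -0.1, -1.7]
width: 0.0647
gripper_force: 30.0
```

View pics/s3.png

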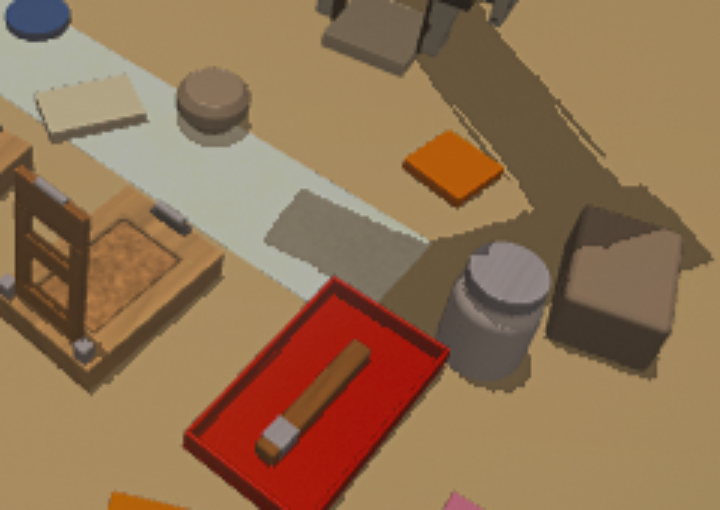

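The square tile hangs level in the fingers (370,35) and the tool lies in the tray. Carrying the tile to the square frame.

```bash
python3 -m creep '{"translation":[[20,-48,0],[20,-48,0],[20,-48,0],[20,-48,0],[20,-48,0],[20,-48,0],[20,-48,0],[20,-48,0]],"spin":[-0.03,-0.03,-0.03,-0.03,-0.03,-0.03,-0.03,-0.03],"gripper":[0,0,0,0,0,0,0,0]}';python3 -m creep '{"translation":[[20,-48,0],[18,-50,0],[0,-1,0],[0,0,-40],[0,0,-40],[0,0,-35],[0,0,0],[0,0,0]],"spin":[-0.006,0,0,0,0,0,0,0],"gripper":[0,0,0,0,0,0,0,0]}'
cat >> fit.py <<'E'
def rectz(a,b): return rect(a,b,0)
def held(fs,name,x0,n=200,seed=0,rx=.012):
    """fit x,y,yaw,ztop of a level tile (top and bottom outlines)"""
    dims={"tile_long":(.1,.062),"tile_square":(.066,.066)}
    g=[grads(f,1.3) for f in fs]
    def sc(v):
        m=[rect(*dims[name],v[3]),rect(*dims[name],v[3]-.014)] if name in dims else [circ(.066,v[3]),circ(.066,v[3]-.014)]
        return score(v[:3],fs,g,m)
    rng=np.random.default_rng(seed); x0=np.array(x0)
    C=sorted([x0+rng.uniform(-1,1,4)*[rx,rx,.08,.012] for _ in range(n)],key=sc)[:6]
    return min((minimize(sc,v,method="Nelder-Mead",options=dict(initial_simplex=np.vstack([v]+[v+np.eye(4)[k]*[.004,.004,.03,.004] for k in range(4)]),maxiter=200)) for v in C),key=lambda r:r.fun)
E
python3 - <<'E'
from fit import *
st=get_state(); p=st["eef_pos"]; print(p,st["ee_rot"],st["force"])
s=cams.grab_frame("scene");t=cams.grab_frame("top")
for ff in ([s],[s,t]):
  r=held(ff,"tile_square",(p[0],p[1],-.104,p[2]+.004)); print(r.x,r.fun)
print(fit([s],"seat_square",(.58,-.2,-.104)))
x=r.x
draw(s,[("seat_square",(.58,-.2,-.104))],"s4",3,None)
E
```

```text
t: 15.25
eef_pos: [0.5336, -0.0869, 0.2246]
ee_rot: [-3.141, -0.003, 3.043]
force: [1.6, 1.3, -0.8]
width: 0.0646
gripper_force: 30.0
t: 16.05
eef_pos: [0.5698, -0.179, 0.1107]
ee_rot: [-3.141, -0.003, 3.039]
force: [0.1, -0.1, -0.2]
width: 0.0644
gripper_force: 30.0
[ 0.56981926 -0.17895133  0.11067229] [-3.14082032e+00 -2.94108692e-03  3.03891423e+00] [ 0.09159823 -0.09018798 -0.15136524]
[ 0.61430253 -0.08928208 -0.60605127  0.18404885] -31.87216153985756
[ 0.56762857 -0.1829809  -0.22003031  0.1090891 ] -29.029434297373363
(array([ 0.56747639, -0.20363434, -0.08532849]), np.float64(35.00444527055933))
```

```bash
python3 -m creep '{"translation":[[11,-21,0],[0,0,-30],[0,0,-30],[0,0,0],[0,0,0],[0,0,0]],"spin":[0,0,0,0,0,0],"gripper":[0,0,0,0,0,0]}';python3 -m creep '{"translation":[[0,0,-5],[0,0,0],[0,0,0]],"spin":[0,0,0],"gripper":[0,0,0]}';python3 -m creep '{"translation":[[0,0,-3],[0,0,0],[0,0,0]],"spin":[0,0,0],"gripper":[0,0,0]}'
```

```text
t: 16.75
eef_pos: [0.5832, -0.2, 0.0538]
ee_rot: [-3.141, 0.004, 3.039]
force: [0.1, 0.4, -0.2]
width: 0.0647
gripper_force: 30.0
t: 17.05
eef_pos: [0.5816, -0.1999, 0.0467]
ee_rot: [3.142, 0.001, 3.039]
force: [0.3, 0.4, -2.0]
width: 0.0647
gripper_force: 30.0
t: 17.35
eef_pos: [0.5814, -0.2, 0.0431]
ee_rot: [-3.142, -0.0, 3.038]
force: [1.2, 0.3, -1.4]
width: 0.0647
gripper_force: 30.0
```

```bash
python3 -m creep '{"translation":[[0,0,-3],[0,0,0],[0,0,-3],[0,0,0],[0,0,0]],"spin":[0,0,0,0,0],"gripper":[0,0,0,0,0]}'; python3 - <<'E'
from h import *
s=cams.grab_frame("scene"); w=cams.grab_frame("wrist")
a=cv2.resize(s["img"][110:210,120:230,::-1],None,fx=3.6,fy=3.6,interpolation=cv2.INTER_CUBIC)
b=cv2.resize(w["img"][180:384,130:380,::-1],None,fx=1.6,fy=1.6,interpolation=cv2.INTER_CUBIC)
H=max(a.shape[0],b.shape[0]); P=lambda i:cv2.copyMakeBorder(i,0,H-i.shape[0],0,0,0)
cv2.imwrite("pics/c5.png",np.hstack([P(a),P(b)]))
E
```

```text
t: 17.85
eef_pos: [0.5817, -0.2, 0.0373]
ee_rot: [-3.142, 0.001, 3.038]
force: [0.3, -0.6, 1.3]
width: 0.0644
gripper_force: 30.0
```

View pics/c5.png

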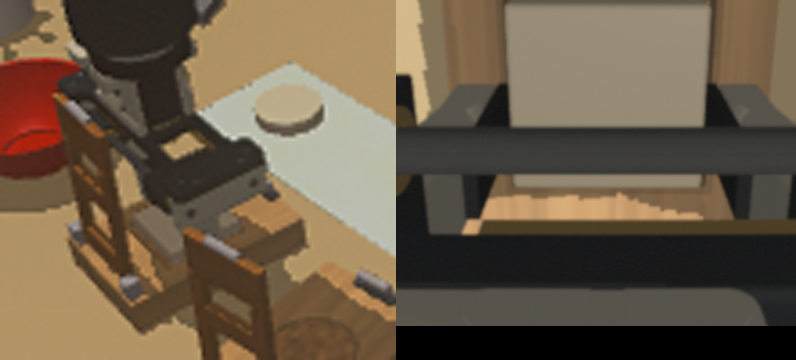

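The wrist picture shows the held tile clearly: its edges are at image rows ~182 and ~296. I'll work out its offset in the gripper from these.

```bash
python3 - <<'E'
from fit import *
w=cams.grab_frame("wrist"); st=get_state(); p=st["eef_pos"]
im=w["img"].astype(float)
for c in (230,262,290): 
    col=im[:,c-3:c+4].mean((1,2)); print(c,[(i,int(col[i])) for i in list(range(174,196))],[(i,int(col[i])) for i in range(286,302)])
for z in (.036,.038,.040,.042,.044,.046):
    P=pix2w(w,[[262,182],[262,295.5],[200,240],[324,240]],z); print(z,(P[:2]-p).round(4).tolist(),np.linalg.norm(P[0]-P[1]).round(4))
v,sc=fit([w],"seat_square",(.58,-.2,-.1),n=80); print(v,sc)
print(p)
E
```

```text
230 [(174, 104), (175, 95), (176, 87), (177, 79), (178, 77), (179, 81), (180, 83), (181, 88), (182, 100), (183, 115), (184, 124), (185, 131), (186, 136), (187, 138), (188, 138), (189, 138), (190, 138), (191, 138), (192, 138), (193, 138), (194, 138), (195, 137)] [(286, 57), (287, 57), (288, 73), (289, 109), (290, 129), (291, 133), (292, 132), (293, 133), (294, 132), (295, 129), (296, 119), (297, 105), (298, 97), (299, 96), (300, 99), (301, 104)]
262 [(174, 94), (175, 86), (176, 83), (177, 79), (178, 77), (179, 81), (180, 83), (181, 87), (182, 99), (183, 114), (184, 124), (185, 131), (186, 136), (187, 138), (188, 139), (189, 138), (190, 138), (191, 138), (192, 138), (193, 138), (194, 138), (195, 138)] [(286, 58), (287, 57), (288, 73), (289, 109), (290, 128), (291, 132), (292, 132), (293, 132), (294, 132), (295, 129), (296, 119), (297, 104), (298, 94), (299, 91), (300, 92), (301, 97)]
290 [(174, 92), (175, 85), (176, 82), (177, 79), (178, 78), (179, 81), (180, 83), (181, 87), (182, 98), (183, 113), (184, 124), (185, 131), (186, 136), (187, 139), (188, 139), (189, 139), (190, 139), (191, 139), (192, 139), (193, 139), (194, 139), (195, 138)] [(286, 57), (287, 57), (288, 73), (289, 109), (290, 129), (291, 132), (292, 132), (293, 132), (294, 132), (295, 130), (296, 120), (297, 103), (298, 91), (299, 87), (300, 88), (301, 93)]
0.036 [[-0.036, 0.0033, -0.0013], [0.0292, -0.0034, -0.0013]] 0.0656
0.038 [[-0.0365, 0.0034, 0.0007], [0.028, -0.0033, 0.0007]] 0.0648
0.04 [[-0.0369, 0.0034, 0.0027], [0.0267, -0.0032, 0.0027]] 0.064
0.042 [[-0.0373, 0.0034, 0.0047], [0.0255, -0.003, 0.0047]] 0.0631
0.044 [[-0.0378, 0.0035, 0.0067], [0.0242, -0.0029, 0.0067]] 0.0623
0.046 [[-0.0382, 0.0035, 0.0087], [0.023, -0.0028, 0.0087]] 0.0615
[ 0.57966162 -0.19901988 -0.09549807] 30.430325804656498
[ 0.58172579 -0.19998647  0.03734087]
```

```bash
python3 -m creep '{"translation":[[1,0,-2],[0,0,0],[0,0,0]],"spin":[0,0,0],"gripper":[0,0,0]}'; python3 -m creep '{"translation":[[0,0,-2],[0,0,0],[0,0,0]],"spin":[0,0,0],"gripper":[0,0,0]}'
```

```text
t: 18.3
eef_pos: [0.5818, -0.2, 0.0354]
ee_rot: [-3.141, -0.001, 3.038]
force: [-2.8, 0.7, 4.8]
width: 0.0646
gripper_force: 30.0
t: 18.6
eef_pos: [0.5818, -0.2, 0.0334]
ee_rot: [-3.141, -0.001, 3.038]
force: [-2.9, 0.7, 5.3]
width: 0.0647
gripper_force: 30.0
```

```bash
python3 -m creep '{"translation":[[0,0,0],[0,0,0],[0,0,0],[0,0,0],[0,0,20],[0,0,30],[0,0,40],[30,0,40]],"spin":[0,0,0,0,0,0,0,0],"gripper":[1,1,1,1,1,1,1,1]}';python3 -m creep '{"translation":[[40,0,40],[20,0,40],[0,0,0],[0,0,0]],"spin":[0,0,0,0],"gripper":[1,1,0,0]}'
python3 - <<'E'
from fit import *
s=cams.grab_frame("scene"); w=cams.grab_frame("wrist")
v,sc=fit([w],"seat_square",(.58,-.2,-.1),n=80); print(v,sc)
M["tile_square"]=[rect(.066,.066,.041)]
print(fit([w],"tile_square",(.58,-.2,-.1),n=80)); print(get_state()["eef_pos"])
u=w2pix(w,[[.58,-.2,.03]])[0]; x,y=int(u[0]),int(u[1]); print(x,y)
b=cv2.resize(w["img"][max(0,y-70):y+90,x-70:x+70,::-1],None,fx=3,fy=3,interpolation=cv2.INTER_CUBIC)
a=cv2.resize(s["img"][110:210,120:230,::-1],None,fx=3.2,fy=3.2,interpolation=cv2.INTER_CUBIC)
H=max(a.shape[0],b.shape[0]); P=lambda i:cv2.copyMakeBorder(i,0,H-i.shape[0],0,0,0)
cv2.imwrite("pics/c6.png",np.hstack([P(a),P(b)]))
E
```

```text
t: 19.4
eef_pos: [0.6098, -0.1999, 0.1646]
ee_rot: [3.141, -0.002, 3.038]
force: [2.9, 0.3, 0.2]
width: 0.0879
gripper_force: 0.0
t: 19.8
eef_pos: [0.6684, -0.1998, 0.239]
ee_rot: [3.141, 0.001, 3.038]
force: [-0.8, -0.1, -2.1]
width: 0.077
gripper_force: 0.0
[ 0.58134099 -0.19918624 -0.10752427] 40.94785667857316
(array([ 0.57885925, -0.20015013, -0.08178958]), np.float64(25.0))
[ 0.66690754 -0.19977075  0.23725272]
253 97
```

View pics/c6.png

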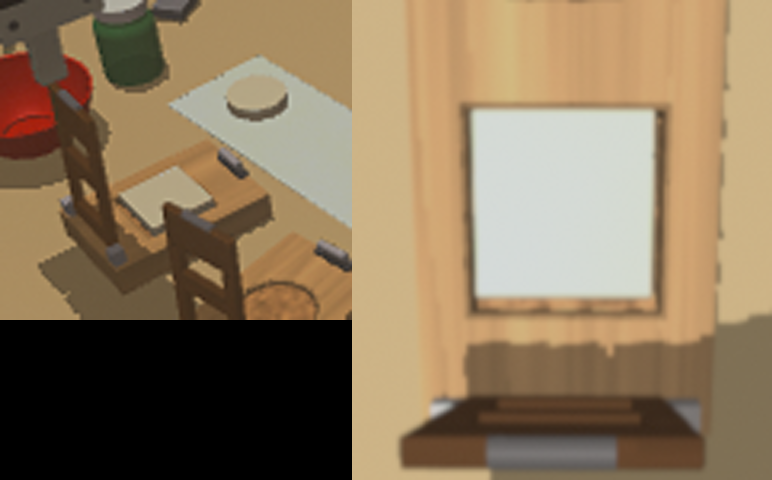

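The square tile is seated inside the pocket, at (565,200) in the crop. Next I press it with the fingers closed.

```bash
python3 -m creep '{"translation":[[-40,0,0],[-47,0,0],[0,0,-40],[0,0,-40],[0,0,-40],[0,0,-40],[0,0,-20],[0,0,0]],"spin":[0,0,0,0,0,0,0,0],"gripper":[0,0,0,0,0,0,0,0]}';python3 -m creep '{"translation":[[0,0,-8],[0,0,-5],[0,0,-5],[0,0,-4],[0,0,0],[0,0,0],[0,0,0]],"spin":[0,0,0,0,0,0,0],"gripper":[0,0,0,0,0,0,0]}'
```

```text
t: 20.7
eef_pos: [0.577, -0.1997, 0.0543]
ee_rot: [-3.142, -0.008, 3.038]
force: [0.1, 0.5, 0.3]
width: 0.0057
gripper_force: 0.0
t: 21.4
eef_pos: [0.5811, -0.2, 0.0369]
ee_rot: [3.142, 0.001, 3.038]
force: [-0.3, 0.4, 0.3]
width: 0.0005
gripper_force: 0.0
```

```bash
python3 -m creep '{"translation":[[0,0,-4],[0,0,-3],[0,0,0],[0,0,0],[0,0,0]],"spin":[0,0,0,0,0],"gripper":[0,0,0,0,0]}';python3 -m creep '{"translation":[[0,0,-3],[0,0,-3],[0,0,0],[0,0,0],[0,0,0]],"spin":[0,0,0,0,0],"gripper":[0,0,0,0,0]}'
```

```text
t: 21.9
eef_pos: [0.5814, -0.2001, 0.0303]
ee_rot: [-3.141, 0.001, 3.039]
force: [-0.3, 0.8, 6.5]
width: 0.0008
gripper_force: 2.8
t: 22.4
eef_pos: [0.5817, -0.2002, 0.0297]
ee_rot: [-3.14, 0.003, 3.041]
force: [-16.0, 8.7, 50.8]
width: 0.0005
gripper_force: 25.3
```

```bash
python3 -m creep '{"translation":[[0,0,10],[0,0,45],[0,0,45],[0,0,45],[0,0,45],[0,0,35],[-30,40,0],[-30,40,0]],"spin":[0,0,0,0,0,0,-0.1,-0.1],"gripper":[0,0,1,1,1,1,1,1]}';python3 -m creep '{"translation":[[-20,40,0],[-15,40,0],[0,23,0],[0,0,0],[0,0,0]],"spin":[-0.1,-0.1,-0.03,0,0],"gripper":[1,1,1,1,1]}'
python3 - <<'E'
from fit import *
s=cams.grab_frame("scene"); w=cams.grab_frame("wrist"); t=cams.grab_frame("top")
print(get_state()["eef_pos"],get_state()["ee_rot"])
for nm,ff in (("w",[w]),("s",[s]),("t",[t]),("ws",[w,s])):
  for sd in (0,1): print(nm,fit(ff,"tile_long",(.421,.023,-.54),n=150,ry=.15,seed=sd))
for n,g in (("seat_round",(.6,-.014,.1)),("seat_long",(.570,.189,-.03))): print(n,[fit([k],n,g,n=60,ry=.1) for k in (w,s)])
v=fit([w,s],"tile_long",(.421,.023,-.54),n=100,ry=.15)[0]
u=w2pix(w,[[.421,.023,.014]])[0]*3;x,y=int(u[0]),int(u[1])
draw(w,[("tile_long",v)],"w7",3,(max(0,x-300),max(0,y-250),x+300,y+250))
E
```

```text
t: 23.2
eef_pos: [0.5207, -0.1196, 0.249]
ee_rot: [3.141, 0.001, 2.832]
force: [0.1, 2.4, -0.1]
width: 0.0428
gripper_force: 0.0
t: 23.7
eef_pos: [0.4857, -0.0165, 0.2486]
ee_rot: [3.141, 0.0, 2.61]
force: [0.4, -0.1, 0.5]
width: 0.0829
gripper_force: 0.0
[ 0.48583053 -0.01759986  0.24834452] [-3.14114970e+00 -3.35480601e-04  2.60783897e+00]
w (array([ 0.41885085,  0.01879824, -0.50604791]), np.float64(15.509072857294978))
w (array([ 0.41887492,  0.01879693, -0.50671033]), np.float64(15.499721678865972))
s (array([ 0.42274803,  0.02054601, -0.5073971 ]), np.float64(16.54960065234907))
s (array([ 0.42250524,  0.02061939, -0.49938721]), np.float64(16.5395830965311))
t (array([ 0.43173574,  0.0598466 , -1.28671484]), np.float64(12.99994723093466))
t (array([ 0.42103121,  0.0403632 , -1.2415328 ]), np.float64(12.54584359681251))
ws (array([ 0.41898113,  0.01884737, -0.50432434]), np.float64(15.333369722054115))
ws (array([ 0.41897867,  0.01884774, -0.50427841]), np.float64(15.33322024869943))
seat_round [(array([ 0.59769491, -0.01335629,  0.04238588]), np.float64(30.85058361620848)), (array([ 0.59769853, -0.01091934,  0.11609349]), np.float64(37.52187498854674))]
seat_long [(array([ 0.57400069,  0.18475023, -0.02771225]), np.float64(40.595495164108044)), (array([ 0.57234127,  0.19131969, -0.0373681 ]), np.float64(38.428822437799205))]
```

View pics/w7.png

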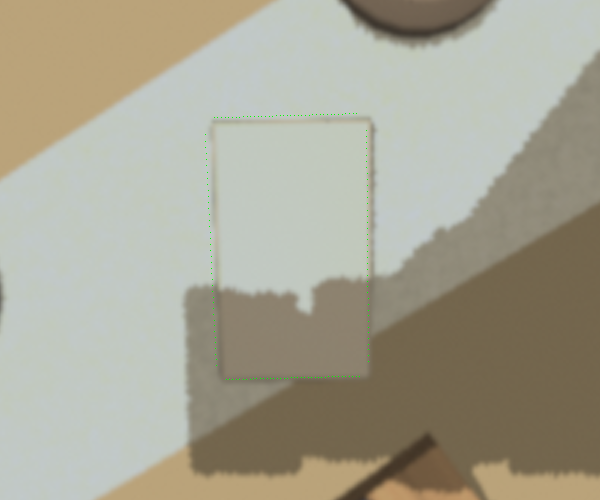

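The fit sits on the long tile, centre (293,250) in the crop. Going down to grasp it.

```bash
python3 -m creep '{"translation":[[-33,18,0],[-33,17,-40],[0,0,-40],[0,0,-40],[0,0,-40],[0,0,-40],[0,0,-10],[0,0,0]],"spin":[0.01,0,0,0,0,0,0,0],"gripper":[1,1,1,1,1,1,1,1]}';python3 -m creep '{"translation":[[0,0,0],[0,0,0]],"spin":[0,0],"gripper":[1,1]}'
```

```text
t: 24.65
eef_pos: [0.4218, 0.0155, 0.0409]
ee_rot: [-3.138, -0.002, 2.617]
force: [-0.0, 0.2, -0.0]
width: 0.0876
gripper_force: 0.0
t: 24.85
eef_pos: [0.424, 0.0171, 0.0436]
ee_rot: [3.139, 0.002, 2.618]
force: [-0.2, 0.0, 0.4]
width: 0.0874
gripper_force: 0.0
```

```bash
python3 -m creep '{"translation":[[-4,2,-15],[0,0,-10],[0,0,-7],[0,0,0],[0,0,0],[0,0,0]],"spin":[0,0,0,0,0,0],"gripper":[1,1,1,1,1,1]}'
```

```text
t: 25.45
eef_pos: [0.4191, 0.0188, 0.0106]
ee_rot: [3.141, 0.001, 2.618]
force: [-0.4, 0.7, 0.7]
width: 0.0874
gripper_force: 0.0
```

```bash
python3 -m creep '{"translation":[[0,0,-5],[0,0,0],[0,0,0],[0,0,0],[0,0,0],[0,0,0],[0,0,0],[0,0,0]],"spin":[0,0,0,0,0,0,0,0],"gripper":[1,1,0,0,0,0,0,0]}' 40; python3 -m creep '{"translation":[[0,0,0],[0,0,0]],"spin":[0,0],"gripper":[0,0]}'
```

```text
t: 26.25
eef_pos: [0.4188, 0.0187, 0.005]
ee_rot: [3.141, 0.0, 2.618]
force: [0.3, 0.0, 0.4]
width: 0.061
gripper_force: 40.0
t: 26.45
eef_pos: [0.4188, 0.0187, 0.005]
ee_rot: [3.141, 0.0, 2.618]
force: [0.1, 1.3, -1.3]
width: 0.0619
gripper_force: 40.0
```

```bash
python3 -m creep '{"translation":[[0,0,20],[0,0,40],[0,0,40],[0,0,40],[0,0,40],[0,0,30],[15,17,0],[30,35,0]],"spin":[0,0,0,0,0,0,0.06,0.1],"gripper":[0,0,0,0,0,0,0,0]}';python3 -m creep '{"translation":[[30,35,0],[30,35,0],[30,35,0],[17,13,0],[0,0,0],[0,0,-40],[0,0,-40],[0,0,-30]],"spin":[0.1,0.1,0.1,0.034,0,0,0,0],"gripper":[0,0,0,0,0,0,0,0]}';python3 -m creep '{"translation":[[0,0,0],[0,0,0]],"spin":[0,0],"gripper":[0,0]}'
python3 - <<'E'
from fit import *
s=cams.grab_frame("scene"); w=cams.grab_frame("wrist"); t=cams.grab_frame("top")
p=get_state()["eef_pos"];print(p,get_state()["ee_rot"])
for k in (w,s,[w,s],t): print(fit(k,"seat_long",(.571,.189,-.03),n=60,ry=.05))
M["tile_long"]=[rect(.1,.062,p[2]+.009)]
print(fit(w,"tile_long",(p[0],p[1],-.03),n=60,ry=.05,rx=.005))
E
```

```text
t: 27.25
eef_pos: [0.4627, 0.0699, 0.2165]
ee_rot: [3.139, 0.001, 2.779]
force: [1.1, 0.1, -1.3]
width: 0.0617
gripper_force: 40.0
t: 28.05
eef_pos: [0.5687, 0.1874, 0.1024]
ee_rot: [-3.14, -0.003, 3.111]
force: [0.1, -0.5, -1.1]
width: 0.0615
gripper_force: 40.0
t: 28.25
eef_pos: [0.5704, 0.1881, 0.1053]
ee_rot: [-3.14, -0.001, 3.112]
force: [0.2, 0.7, -0.6]
width: 0.0614
gripper_force: 40.0
[0.57165256 0.18916005 0.10719852] [3.13977888e+00 2.85278082e-03 3.11243377e+00]
(array([ 0.56029926,  0.18711574, -0.02574887]), np.float64(19.606138586039574))
(array([ 0.57539854,  0.20810546, -0.0424086 ]), np.float64(31.000108804983945))
(array([ 0.57287569,  0.18733208, -0.02277078]), np.float64(23.23210676265036))
(array([0.57045047, 0.19645936, 0.03857523]), np.float64(27.010296702484094))
(array([ 0.57127818,  0.18845098, -0.04857206]), np.float64(13.143440280167056))
```

```bash
python3 -m creep '{"translation":[[0,0,-30],[0,0,-25],[0,0,-8],[0,0,0],[0,0,0]],"spin":[0,0,0,0,0],"gripper":[0,0,0,0,0]}';python3 -m creep '{"translation":[[0,0,-3],[0,0,0],[0,0,-3],[0,0,0],[0,0,0]],"spin":[0,0,0,0,0],"gripper":[0,0,0,0,0]}'
```

```text
t: 28.9
eef_pos: [0.5716, 0.1892, 0.0435]
ee_rot: [3.141, 0.002, 3.113]
force: [-0.3, 0.3, -0.5]
width: 0.0613
gripper_force: 40.0
t: 29.4
eef_pos: [0.5706, 0.1886, 0.0359]
ee_rot: [-3.141, -0.0, 3.112]
force: [-0.3, -0.2, -0.8]
width: 0.0616
gripper_force: 40.0
```

```bash
python3 -m creep '{"translation":[[0,0,-2],[0,0,0],[0,0,-1],[0,0,0],[0,0,0]],"spin":[0,0,0,0,0],"gripper":[0,0,0,0,0]}';python3 -m creep '{"translation":[[0,0,-1],[0,0,0],[0,0,0]],"spin":[0,0,0],"gripper":[0,0,0]}'
```

```text
t: 29.9
eef_pos: [0.5706, 0.1886, 0.0329]
ee_rot: [-3.142, -0.0, 3.112]
force: [0.1, 0.8, -1.7]
width: 0.0616
gripper_force: 40.0
t: 30.2
eef_pos: [0.5706, 0.1886, 0.0319]
ee_rot: [-3.142, -0.0, 3.112]
force: [-0.4, 0.5, -1.3]
width: 0.0613
gripper_force: 40.0
```

```bash
python3 -m creep '{"translation":[[0,0,0],[0,0,0],[0,0,0],[0,0,0],[0,0,20],[0,0,10],[0,0,0],[0,0,0]],"spin":[0,0,0,0,0,0,0,0],"gripper":[1,1,1,1,1,0,0,0]}';python3 -m creep '{"translation":[[0,0,0],[0,0,0],[0,0,0],[0,0,0],[0,0,0],[0,0,0],[0,0,0],[0,0,-10]],"spin":[0,0,0,0,0,0,0,0],"gripper":[0,0,0,0,0,0,0,0]}';python3 -m creep '{"translation":[[0,0,-4],[0,0,-4],[0,0,-4],[0,0,-3],[0,0,-3],[0,0,0],[0,0,0]],"spin":[0,0,0,0,0,0,0],"gripper":[0,0,0,0,0,0,0]}'
```

```text
t: 31.0
eef_pos: [0.5706, 0.1887, 0.062]
ee_rot: [3.141, 0.0, 3.112]
force: [-0.7, 0.2, -0.1]
width: 0.069
gripper_force: 0.0
t: 31.8
eef_pos: [0.5715, 0.1892, 0.0529]
ee_rot: [3.14, 0.002, 3.113]
force: [0.2, -0.4, -0.2]
width: 0.0054
gripper_force: 0.0
t: 32.5
eef_pos: [0.5704, 0.1885, 0.0339]
ee_rot: [-3.141, -0.0, 3.112]
force: [-2.3, -1.2, 2.8]
width: 0.0003
gripper_force: 1.5
```

```bash
python3 -m creep '{"translation":[[0,0,-3],[0,0,-3],[0,0,-2],[0,0,0],[0,0,0]],"spin":[0,0,0,0,0],"gripper":[0,0,0,0,0]}';
```

```text
t: 33.0
eef_pos: [0.5706, 0.1886, 0.0299]
ee_rot: [-3.142, 0.001, 3.114]
force: [-15.1, -3.5, 37.9]
width: 0.0005
gripper_force: 18.9
```

```bash
python3 -m creep '{"translation":[[0,0,10],[0,0,45],[0,0,45],[0,0,45],[0,0,45],[0,0,35],[-10,-40,0],[-10,-50,0]],"spin":[0,0,0,0,0,0,-0.03,-0.05],"gripper":[0,0,1,1,1,1,1,1]}';python3 -m creep '{"translation":[[-15,-50,0],[-15,-50,0],[-15,-50,0],[-12,-50,0],[-10,-50,0],[-10,-50,0],[-10,-50,0],[0,-50,0]],"spin":[-0.05,-0.05,-0.05,-0.04,0,0,0,0],"gripper":[1,1,1,1,1,1,1,1]}';python3 -m creep '{"translation":[[0,-12,0],[0,0,0],[0,0,0]],"spin":[0,0,0],"gripper":[1,1,1]}'
python3 - <<'E'
from fit import *
s=cams.grab_frame("scene"); w=cams.grab_frame("wrist"); t=cams.grab_frame("top")
print(get_state()["eef_pos"],get_state()["ee_rot"])
for c in ("wrist","scene","top"): print([(d["centre"],d["confidence"]) for d in nets.pinpoint(c,"tile_round")[:2]])
for nm,ff in (("w",w),("s",s),("t",t),("ws",[w,s])):
  for sd in (0,1): print(nm,fit(ff,"tile_round",(.392,-.291,0),n=150,ry=.01,seed=sd,rx=.02))
E
```

```text
t: 33.8
eef_pos: [0.5512, 0.1002, 0.2518]
ee_rot: [3.14, 0.002, 3.034]
force: [0.7, -0.9, -0.6]
width: 0.0427
gripper_force: 0.0
t: 34.6
eef_pos: [0.4655, -0.2916, 0.2514]
ee_rot: [3.141, 0.001, 2.842]
force: [1.7, -0.1, 0.3]
width: 0.0877
gripper_force: 0.0
t: 34.9
eef_pos: [0.4665, -0.3015, 0.2505]
ee_rot: [3.141, -0.001, 2.842]
force: [1.0, 0.3, -0.7]
width: 0.0876
gripper_force: 0.0
[ 0.46691933 -0.30063508  0.25107764] [3.14143276e+00 3.38397434e-04 2.84394715e+00]
[([0.3911, -0.2877, 0.0113], 0.56), ([0.5802, -0.1962, 0.0234], 0.17)]
[([0.3929, -0.2929, 0.0064], 0.78)]
[([0.5662, 0.1902, 0.0245], 0.7)]
w (array([ 0.39488238, -0.28909245,  0.19570427]), np.float64(14.435014767104619))
w (array([ 0.39488566, -0.28904385,  0.47395013]), np.float64(14.429110671265597))
s (array([ 0.38281633, -0.28802531,  0.02036355]), np.float64(16.92143888933753))
s (array([ 0.38281865, -0.28802874,  0.02055475]), np.float64(16.917600398770205))
t (array([ 0.4036333 , -0.31558209,  0.02923399]), np.float64(9.007677168086328))
t (array([ 0.40399383, -0.31559789,  0.10098312]), np.float64(9.007811255659089))
ws (array([ 0.38760969, -0.28772606,  0.06779283]), np.float64(12.754707570851807))
ws (array([ 0.38754428, -0.28778828,  0.00636962]), np.float64(12.759981199583077))
```

```bash
python3 -m creep '{"translation":[[-37,6,0],[-37,5,-30],[0,0,-40],[0,0,-40],[0,0,-40],[0,0,-40],[0,0,-10],[0,0,0]],"spin":[0,0,0,0,0,0,0,0],"gripper":[1,1,1,1,1,1,1,1]}';python3 -m creep '{"translation":[[0,0,0],[0,0,0]],"spin":[0,0],"gripper":[1,1]}'
python3 - <<'E'
from fit import *
w=cams.grab_frame("wrist"); p=get_state()["eef_pos"];print(p)
for sd in (0,1,2): print(fit(w,"tile_round",(.392,-.29,0),n=150,ry=.01,seed=sd,rx=.01))
u=w2pix(w,[[.392,-.29,.014]])[0]; print(u)
v=fit(w,"tile_round",(.392,-.29,0),n=150,ry=.01,rx=.01)[0]
u*=2; x,y=int(u[0]),int(u[1]); draw(w,[("tile_round",v)],"w8",2,(max(0,x-250),max(0,y-220),x+250,y+220))
E
```

```text
t: 36.0
eef_pos: [0.392, -0.2903, 0.0502]
ee_rot: [-3.141, -0.003, 2.843]
force: [0.2, 0.3, 1.0]
width: 0.0877
gripper_force: 0.0
t: 36.2
eef_pos: [0.3941, -0.2912, 0.0528]
ee_rot: [-3.142, 0.003, 2.843]
force: [-0.2, -0.2, -0.2]
width: 0.0877
gripper_force: 0.0
[ 0.39396086 -0.29112561  0.0527516 ]
(array([ 0.39325944, -0.29046072,  0.04157742]), np.float64(16.300709115296627))
(array([ 0.39327931, -0.29047237,  0.03733666]), np.float64(16.297773024820884))
(array([ 0.3932276 , -0.29047198,  0.0417398 ]), np.float64(16.301100500525497))
[263.3145508 220.24106  ]
```

View pics/w8.png

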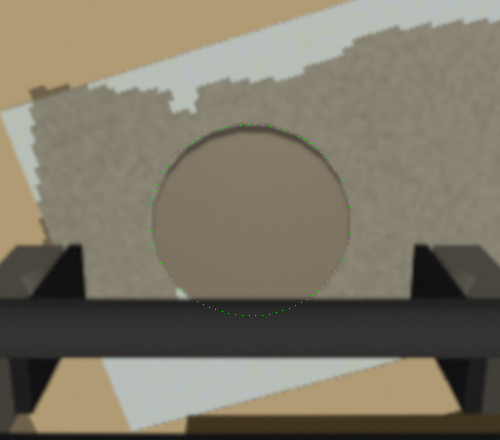

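The circle fits the round tile (250,220) and the gripper is centred on it. Descending.

```bash
python3 -m creep '{"translation":[[0,0,-20],[0,0,-15],[0,0,-8],[0,0,0],[0,0,0]],"spin":[0,0,0,0,0],"gripper":[1,1,1,1,1]}';python3 -m creep '{"translation":[[0,0,-4],[0,0,0],[0,0,0],[0,0,0],[0,0,0],[0,0,0],[0,0,0],[0,0,0]],"spin":[0,0,0,0,0,0,0,0],"gripper":[1,1,0,0,0,0,0,0]}' 40
```

```text
t: 36.75
eef_pos: [0.3931, -0.291, 0.0087]
ee_rot: [-3.141, 0.001, 2.843]
force: [0.1, 0.2, -0.6]
width: 0.0877
gripper_force: 0.0
t: 37.55
eef_pos: [0.3926, -0.2908, 0.004]
ee_rot: [3.142, 0.0, 2.842]
force: [-0.2, 0.6, 1.8]
width: 0.0646
gripper_force: 40.0
```

```bash
python3 -m creep '{"translation":[[0,0,20],[0,0,40],[0,0,40],[0,0,40],[0,0,40],[0,0,30],[20,27,0],[26,35,0]],"spin":[0,0,0,0,0,0,0.04,0.06],"gripper":[0,0,0,0,0,0,0,0]}';python3 -m creep '{"translation":[[32,43,0],[32,43,0],[32,43,0],[32,43,0],[26,35,0],[6,8,0],[0,0,0],[0,0,0]],"spin":[0.06,0.06,0.06,0.06,0.06,0,0,0],"gripper":[0,0,0,0,0,0,0,0]}';python3 -m creep '{"translation":[[0,0,-40],[0,0,-40],[0,0,-30],[0,0,0],[0,0,0]],"spin":[0,0,0,0,0],"gripper":[0,0,0,0,0]}'
python3 - <<'E'
from fit import *
s=cams.grab_frame("scene"); w=cams.grab_frame("wrist"); t=cams.grab_frame("top")
p=get_state()["eef_pos"];print(p,get_state()["ee_rot"])
for k in (w,s,[w,s],t): print(fit(k,"seat_round",(.599,-.0135,.1),n=60,ry=.05))
M["seat_round"]=[rect(.164,.112,.03)];print(fit(w,"seat_round",(.599,-.0135,.1),n=60,ry=.05))
M["tile_round"]=[circ(.066,p[2]+.010)]
print(fit(w,"tile_round",(p[0],p[1],-.03),n=60,ry=.05,rx=.005))
E
```

```text
t: 38.35
eef_pos: [0.4387, -0.2289, 0.2151]
ee_rot: [3.141, 0.002, 2.941]
force: [1.6, 0.5, -1.1]
width: 0.0648
gripper_force: 40.0
t: 39.15
eef_pos: [0.5893, -0.0257, 0.2134]
ee_rot: [-3.141, -0.001, -3.041]
force: [0.3, -0.4, -0.5]
width: 0.0651
gripper_force: 40.0
t: 39.65
eef_pos: [0.5898, -0.0264, 0.1048]
ee_rot: [-3.141, -0.0, -3.042]
force: [-0.1, 0.2, 0.6]
width: 0.0648
gripper_force: 40.0
[ 0.59126561 -0.02551693  0.10625971] [ 3.14138107  0.00359061 -3.04105574]
(array([ 0.5993443 , -0.01418833,  0.10502254]), np.float64(24.140000277653115))
(array([ 0.60236078, -0.01265697,  0.10541363]), np.float64(29.644686489063304))
(array([ 0.59940559, -0.01401466,  0.10600941]), np.float64(26.307457313807944))
(array([ 0.59208753, -0.03411899,  0.04392654]), np.float64(29.01735393176595))
(array([ 0.60074774, -0.01378861,  0.11799686]), np.float64(11.778133562429824))
(array([ 0.5922456 , -0.02667329, -0.01946478]), np.float64(19.031437426591594))
```

```bash
python3 -m creep '{"translation":[[9,12,0],[0,0,-30],[0,0,-25],[0,0,-8],[0,0,0],[0,0,0]],"spin":[0,0,0,0,0,0],"gripper":[0,0,0,0,0,0]}';python3 -m creep '{"translation":[[0,0,-3],[0,0,0],[0,0,-3],[0,0,0],[0,0,0]],"spin":[0,0,0,0,0],"gripper":[0,0,0,0,0]}'
```

```text
t: 40.4
eef_pos: [0.6001, -0.013, 0.0422]
ee_rot: [-3.141, 0.002, -3.04]
force: [-0.8, -0.5, -1.2]
width: 0.0648
gripper_force: 40.0
t: 40.9
eef_pos: [0.599, -0.0134, 0.035]
ee_rot: [-3.142, -0.0, -3.041]
force: [-0.2, 0.0, -1.5]
width: 0.0649
gripper_force: 40.0
```

```bash
python3 -m creep '{"translation":[[0,0,-2],[0,0,0],[0,0,-1],[0,0,0],[0,0,0]],"spin":[0,0,0,0,0],"gripper":[0,0,0,0,0]}';python3 -m creep '{"translation":[[0,0,-1],[0,0,0],[0,0,0]],"spin":[0,0,0],"gripper":[0,0,0]}'
```

```text
t: 41.4
eef_pos: [0.599, -0.0133, 0.0319]
ee_rot: [-3.142, -0.0, -3.041]
force: [0.5, 0.1, -0.8]
width: 0.0651
gripper_force: 40.0
t: 41.7
eef_pos: [0.599, -0.0134, 0.0309]
ee_rot: [-3.142, -0.0, -3.041]
force: [0.6, -0.3, -0.7]
width: 0.0646
gripper_force: 40.0
```

Now release, close the fingers and press.

```bash
python3 -m creep '{"translation":[[0,0,0],[0,0,0],[0,0,0],[0,0,0],[0,0,20],[0,0,10],[0,0,0],[0,0,0]],"spin":[0,0,0,0,0,0,0,0],"gripper":[1,1,1,1,1,0,0,0]}';python3 -m creep '{"translation":[[0,0,0],[0,0,0],[0,0,0],[0,0,0],[0,0,0],[0,0,0],[0,0,0],[0,0,-10]],"spin":[0,0,0,0,0,0,0,0],"gripper":[0,0,0,0,0,0,0,0]}';python3 -m creep '{"translation":[[0,0,-4],[0,0,-4],[0,0,-4],[0,0,-3],[0,0,-3],[0,0,0],[0,0,0]],"spin":[0,0,0,0,0,0,0],"gripper":[0,0,0,0,0,0,0]}'
```

```text
t: 42.5
eef_pos: [0.599, -0.0133, 0.0609]
ee_rot: [3.141, 0.001, -3.041]
force: [-1.3, 0.9, 0.6]
width: 0.0692
gripper_force: 0.0
t: 43.3
eef_pos: [0.6, -0.0131, 0.0519]
ee_rot: [3.141, 0.003, -3.041]
force: [0.7, 0.0, -0.2]
width: 0.0054
gripper_force: 0.0
t: 44.0
eef_pos: [0.5988, -0.0134, 0.033]
ee_rot: [-3.141, -0.0, -3.041]
force: [-2.3, 0.2, 3.9]
width: 0.0004
gripper_force: 1.9
```

```bash
python3 -m creep '{"translation":[[0,0,-3],[0,0,-3],[0,0,0],[0,0,0],[0,0,0]],"spin":[0,0,0,0,0],"gripper":[0,0,0,0,0]}';
```

```text
t: 44.5
eef_pos: [0.599, -0.0134, 0.03]
ee_rot: [-3.141, 0.001, -3.04]
force: [-11.6, 2.4, 29.8]
width: 0.0004
gripper_force: 15.1
```

```bash
python3 -m creep '{"translation":[[0,0,10],[0,0,45],[0,0,45],[0,0,45],[0,0,45],[0,0,45],[25,5,45],[35,5,20]],"spin":[0,0,0,0,0,0,-0.05,-0.05],"gripper":[0,0,0,0,0,0,0,0]}';python3 -m creep '{"translation":[[0,0,0],[0,0,0],[0,0,0]],"spin":[0,0,0],"gripper":[0,0,0]}'
python3 - <<'E'
from h import *
w=save("wrist","w9"); print(get_state()["eef_pos"])
s=cams.grab_frame("scene"); b=cv2.resize(s["img"][110:290,110:310,::-1],None,fx=3,fy=3,interpolation=cv2.INTER_CUBIC); cv2.imwrite("pics/s9.png",b)
E
```

```text
t: 45.3
eef_pos: [0.6593, -0.0036, 0.3322]
ee_rot: [3.14, 0.008, 3.141]
force: [1.3, -0.1, 0.9]
width: 0.0004
gripper_force: 0.0
t: 45.6
eef_pos: [0.6574, -0.0036, 0.3241]
ee_rot: [-3.141, -0.002, -3.141]
force: [-0.1, -0.3, -0.3]
width: 0.0006
gripper_force: 0.0
[ 0.65734763 -0.0036492   0.32441703]
```

View pics/s9.png

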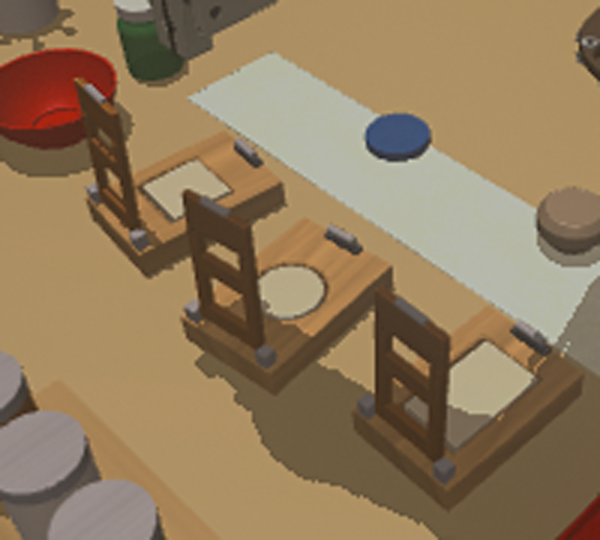

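All three tiles sit flush: square (187,188), round (293,290) and long (490,380). The covers are still open. Now I'll shut the round cover, starting from behind it.

```bash
python3 -m creep '{"translation":[[20,0,0],[20,1,0],[0,0,-40],[0,0,-40],[0,0,-40],[0,0,-30],[0,0,-14],[0,0,0]],"spin":[0.06,0.045,0,0,0,0,0,0],"gripper":[0,0,0,0,0,0,0,0]}';python3 -m creep '{"translation":[[0,0,0],[0,0,0]],"spin":[0,0],"gripper":[0,0]}'
```

```text
t: 46.5
eef_pos: [0.6968, -0.0028, 0.1594]
ee_rot: [-3.141, -0.004, -3.036]
force: [-0.3, 0.1, -0.8]
width: 0.0
gripper_force: 0.0
t: 46.7
eef_pos: [0.6993, -0.0024, 0.1638]
ee_rot: [3.142, 0.003, -3.035]
force: [0.1, 0.4, 1.0]
width: 0.0003
gripper_force: 0.0
```

```bash
python3 -m creep '{"translation":[[-13,-1,0],[-13,-2,1],[-13,-1,-1],[-12,-1,-2],[-12,-1,-4],[-12,-2,-4],[-11,-1,-6],[-11,-1,-7]],"spin":[0,0,0,0,0,0,0,0],"gripper":[0,0,0,0,0,0,0,0]}';python3 -m creep '{"translation":[[-9,-1,-8],[-9,-1,-9],[-8,-1,-10],[-7,-1,-11],[-6,0,-11],[-5,-1,-12],[-3,0,-12],[-3,0,-12]],"spin":[0,0,0,0,0,0,0,0],"gripper":[0,0,0,0,0,0,0,0]}'
```

```text
t: 47.5
eef_pos: [0.6022, -0.0123, 0.1407]
ee_rot: [3.141, 0.004, -3.035]
force: [0.5, 0.1, 0.5]
width: 0.0006
gripper_force: 0.4
t: 48.3
eef_pos: [0.5511, -0.0175, 0.0525]
ee_rot: [-3.141, 0.0, -3.036]
force: [1.1, -0.6, 0.9]
width: 0.0008
gripper_force: 0.5
```

```bash
python3 -m creep '{"translation":[[0,0,-4],[0,0,-4],[0,0,-3],[0,0,-2],[0,0,0],[0,0,0]],"spin":[0,0,0,0,0,0],"gripper":[0,0,0,0,0,0]}'
```

```text
t: 48.9
eef_pos: [0.5512, -0.0175, 0.0404]
ee_rot: [-3.142, -0.0, -3.036]
force: [-0.3, -0.0, 0.9]
width: 0.0003
gripper_force: 0.5
```

```bash
python3 -m creep '{"translation":[[0,0,-2],[0,0,-1],[0,0,0],[0,0,0]],"spin":[0,0,0,0],"gripper":[0,0,0,0]}'; python3 -m creep '{"translation":[[0,0,10],[0,0,30],[0,0,0],[0,0,0],[0,0,0]],"spin":[0,0,0,0,0],"gripper":[0,0,0,0,0]}'
python3 - <<'E'
from h import *
for c in ("scene","wrist"):
  cams.grab_frame(c); print(c,[(np.round(d["centre"],3).tolist(),d["confidence"]) for d in nets.pinpoint(c,"bar_round")[:3]])
s=cams.grab_frame("scene"); b=cv2.resize(s["img"][110:290,110:310,::-1],None,fx=3,fy=3,interpolation=cv2.INTER_CUBIC); cv2.imwrite("pics/s10.png",b)
E
```

```text
t: 49.3
eef_pos: [0.5514, -0.0175, 0.0381]
ee_rot: [-3.141, 0.001, -3.035]
force: [-4.1, 0.4, 8.8]
width: 0.0004
gripper_force: 4.4
t: 49.8
eef_pos: [0.5509, -0.0175, 0.0772]
ee_rot: [3.141, -0.0, -3.036]
force: [-0.9, -0.6, 0.1]
width: 0.0006
gripper_force: 0.0
scene [([0.602, -0.012, 0.033], 0.88), ([0.35, -0.122, 0.006], 0.19)]
wrist [([0.598, -0.015, 0.035], 0.87)]
```

```bash
python3 -m creep '{"translation":[[0,0,45],[0,0,45],[0,0,45],[0,0,45],[0,0,40],[25,-40,0],[30,-45,0],[30,-45,0]],"spin":[0,0,0,0,0,-0.06,-0.06,-0.06],"gripper":[0,0,0,0,0,0,0,0]}';python3 -m creep '{"translation":[[30,-45,0],[13,-18,0],[0,0,0],[0,0,-40],[0,0,-40],[0,0,-30],[0,0,0],[0,0,0]],"spin":[-0.029,0,0,0,0,0,0,0],"gripper":[0,0,0,0,0,0,0,0]}'
```

```text
t: 50.85
eef_pos: [0.6325, -0.1417, 0.2979]
ee_rot: [3.141, 0.001, 3.067]
force: [0.6, 1.0, -1.3]
width: 0.0006
gripper_force: 0.0
t: 51.65
eef_pos: [0.6725, -0.2001, 0.1881]
ee_rot: [-3.141, -0.0, 3.039]
force: [0.7, -0.0, 0.7]
width: 0.0001
gripper_force: 0.0
```

```bash
python3 -m creep '{"translation":[[7,-10,0],[0,0,-15],[0,0,-11],[0,0,0],[0,0,0],[0,0,0]],"spin":[0,0,0,0,0,0],"gripper":[0,0,0,0,0,0]}'
```

```text
t: 52.25
eef_pos: [0.6797, -0.2104, 0.1621]
ee_rot: [-3.141, 0.001, 3.039]
force: [-0.7, -0.4, 0.7]
width: 0.0001
gripper_force: 0.0
```

```bash
python3 -m creep '{"translation":[[-13,1,0],[-13,2,1],[-13,1,-1],[-12,1,-2],[-12,1,-4],[-12,2,-4],[-11,1,-6],[-11,1,-7]],"spin":[0,0,0,0,0,0,0,0],"gripper":[0,0,0,0,0,0,0,0]}';python3 -m creep '{"translation":[[-9,1,-8],[-9,1,-9],[-8,1,-10],[-7,1,-11],[-6,0,-11],[-5,1,-12],[-3,0,-12],[-3,0,-12]],"spin":[0,0,0,0,0,0,0,0],"gripper":[0,0,0,0,0,0,0,0]}';python3 -m creep '{"translation":[[0,0,-3],[0,0,-4],[0,0,-3],[0,0,-2],[0,0,-2],[0,0,-1],[0,0,0],[0,0,0]],"spin":[0,0,0,0,0,0,0,0],"gripper":[0,0,0,0,0,0,0,0]}'
```

```text
t: 53.05
eef_pos: [0.5828, -0.2002, 0.1395]
ee_rot: [-3.142, 0.003, 3.039]
force: [0.8, -0.5, 0.4]
width: 0.0005
gripper_force: 0.4
t: 53.85
eef_pos: [0.5323, -0.1953, 0.0525]
ee_rot: [3.142, 0.0, 3.039]
force: [1.2, 0.0, 1.1]
width: 0.0003
gripper_force: 0.5
t: 54.65
eef_pos: [0.5322, -0.1954, 0.0388]
ee_rot: [-3.141, -0.0, 3.039]
force: [-3.2, 0.9, 6.0]
width: 0.0003
gripper_force: 3.3
```

```bash
python3 -m creep '{"translation":[[0,0,-1],[0,0,0],[0,0,15],[0,0,40],[0,0,45],[0,0,45],[0,0,45],[0,0,45]],"spin":[0,0,0,0,0,0,0,0],"gripper":[0,0,0,0,0,0,0,0]}';python3 -m creep '{"translation":[[0,0,30],[20,48,0],[20,48,0],[20,48,0],[20,48,0],[20,48,0],[20,48,0],[19,48,0]],"spin":[0,0.03,0.03,0.014,0,0,0,0],"gripper":[0,0,0,0,0,0,0,0]}';python3 -m creep '{"translation":[[0,48,0],[0,0,0],[0,0,0]],"spin":[0,0,0],"gripper":[0,0,0]}'
```

```text
t: 55.45
eef_pos: [0.5322, -0.1953, 0.2745]
ee_rot: [3.141, 0.001, 3.038]
force: [1.8, -0.4, 0.2]
width: 0.0001
gripper_force: 0.0
t: 56.25
eef_pos: [0.6668, 0.1302, 0.3023]
ee_rot: [3.141, 0.0, 3.113]
force: [1.6, -0.7, -0.1]
width: 0.0003
gripper_force: 0.0
t: 56.55
eef_pos: [0.6661, 0.1776, 0.3014]
ee_rot: [-3.141, -0.001, 3.115]
force: [0.7, -0.8, -0.2]
width: 0.0004
gripper_force: 0.0
```

```bash
python3 -m creep '{"translation":[[5,8,0],[0,0,-40],[0,0,-40],[0,0,-40],[0,0,-19],[0,0,0],[0,0,0],[0,0,0]],"spin":[0,0,0,0,0,0,0,0],"gripper":[0,0,0,0,0,0,0,0]}'
```

```text
t: 57.35
eef_pos: [0.6725, 0.184, 0.1657]
ee_rot: [3.14, 0.003, 3.112]
force: [0.3, -0.1, 0.8]
width: 0.0004
gripper_force: 0.0
```

```bash
python3 -m creep '{"translation":[[-14,2,-3],[-13,1,0],[-13,0,-1],[-12,1,-2],[-12,0,-4],[-12,0,-4],[-11,1,-6],[-11,0,-7]],"spin":[0,0,0,0,0,0,0,0],"gripper":[0,0,0,0,0,0,0,0]}';python3 -m creep '{"translation":[[-9,0,-8],[-9,1,-9],[-8,0,-10],[-7,0,-11],[-6,0,-11],[-5,0,-12],[-3,0,-12],[-3,0,-12]],"spin":[0,0,0,0,0,0,0,0],"gripper":[0,0,0,0,0,0,0,0]}'
```

```text
t: 58.15
eef_pos: [0.573, 0.1895, 0.1375]
ee_rot: [3.14, 0.002, 3.113]
force: [1.0, 0.7, 0.4]
width: 0.0002
gripper_force: 0.4
t: 58.95
eef_pos: [0.523, 0.1901, 0.0504]
ee_rot: [-3.141, 0.0, 3.113]
force: [0.1, 0.4, 7.5]
width: 0.0003
gripper_force: 5.8
```

```bash
python3 -m creep '{"translation":[[0,0,-3],[0,0,-3],[0,0,-2],[0,0,-2],[0,0,-2],[0,0,0],[0,0,0]],"spin":[0,0,0,0,0,0,0],"gripper":[0,0,0,0,0,0,0]}'
```

```text
t: 59.65
eef_pos: [0.523, 0.1899, 0.0395]
ee_rot: [-3.141, -0.0, 3.112]
force: [-2.5, -0.6, 4.1]
width: 0.0006
gripper_force: 2.0
```

```bash
python3 -m creep '{"translation":[[0,0,-2],[0,0,0],[0,0,0],[0,0,15],[0,0,40],[0,0,45],[0,0,45],[0,0,45]],"spin":[0,0,0,0,0,0,0,0],"gripper":[0,0,0,0,0,0,0,0]}';python3 -m creep '{"translation":[[0,0,45],[-20,0,45],[0,0,0],[0,0,0]],"spin":[0,0,0,0],"gripper":[0,0,0,0]}'
python3 - <<'E'
from h import *
s=cams.grab_frame("scene"); b=cv2.resize(s["img"][110:310,110:330,::-1],None,fx=3,fy=3,interpolation=cv2.INTER_CUBIC); cv2.imwrite("pics/s11.png",b[:600,:])
for n in ("square","round","long"): print(n,[(np.round(d["centre"],3).tolist(),d["confidence"]) for d in nets.pinpoint("scene","bar_"+n)[:2]])
for n in ("jar_green","jar_white","bowl","jar_lid","pinch_pot","tool"): print(n,[(np.round(d["centre"],3).tolist(),d["confidence"]) for d in nets.pinpoint("scene",n)[:2]])
print(get_state()["eef_pos"],get_state()["t"])
E
```

```text
t: 60.45
eef_pos: [0.523, 0.1898, 0.2292]
ee_rot: [3.141, 0.0, 3.112]
force: [0.2, 0.3, -0.5]
width: 0.0008
gripper_force: 0.0
t: 60.85
eef_pos: [0.5032, 0.1905, 0.3188]
ee_rot: [3.139, 0.002, 3.113]
force: [0.2, 0.8, -1.0]
width: 0.0006
gripper_force: 0.0
square [([0.582, -0.197, 0.035], 0.62), ([0.542, 0.381, 0.004], 0.32)]
round [([0.601, -0.013, 0.032], 0.66), ([0.404, 0.444, 0.002], 0.29)]
long [([0.574, 0.188, 0.029], 0.89), ([0.571, 0.188, 0.03], 0.7)]
jar_green [([0.453, -0.438, 0.005], 0.88)]
jar_white [([0.402, 0.44, 0.006], 0.8)]
bowl [([0.598, -0.411, 0.002], 0.61)]
jar_lid [([0.579, -0.2, 0.024], 0.55), ([0.352, -0.124, 0.001], 0.49)]
pinch_pot [([0.345, 0.117, 0.002], 0.74)]
tool [([0.547, 0.381, 0.004], 0.57)]
[0.50319145 0.19002751 0.31693486] 61.35
```

View pics/s11.png

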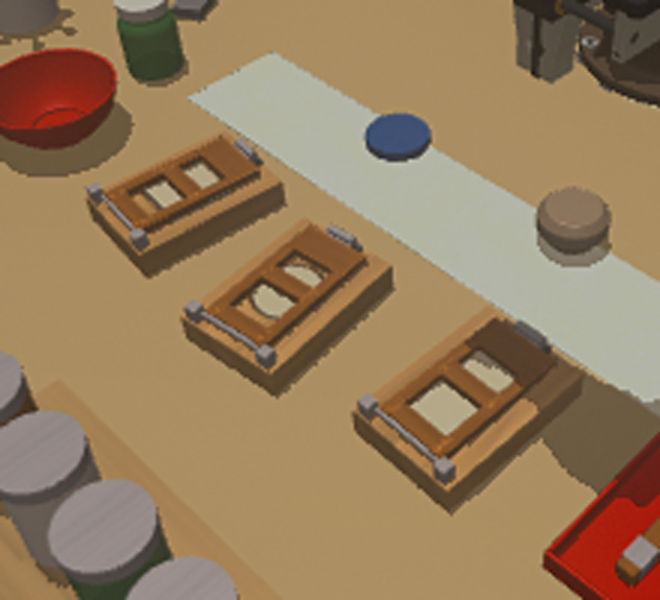

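All three covers are shut under their clips: (248,150), (345,237) and (530,335). The tool is in the tray and the bystanders haven't moved, so I'm handing in.

```bash
python3 -c "from station import arm; print(arm.job_done())"
```

```text
the job is handed in; nothing more can be done
None
```

The job is handed in: the tool is in the red tray, all three tiles are pressed flush in their frames, all three covers are clipped shut, and the jars, bowl, lid and pot are where they were, at about 61 s of the 210 s allowed.

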